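# Stand the fallen bottle up and return it to the styling-counter rack

## Task

The white eight-sided bottle has fallen over on the styling counter. Stand it upright on the open counter in front of the rack and let it settle there, then slide it along the counter into the empty bay of the rack until it rests against the back board, upright and let go. Do not lift it clear of the counter, and leave all the other things where they are.

Things in the scene. Friction and masses are not known exactly. Their poses are not given: they have to be found in the camera images.
- bottle_mid (a point): centre of the fallen bottle, on its axis, half-way along its 195 mm. Local z runs along the axis from foot to nozzle (each end 97.5 mm away). It starts lying on one of its flats (axis 44 mm up) in front of the rack, foot to the left, nozzle to the right of the robot, yaw varies. Stood up, its centre is 97.5 mm above the counter.
- bottle: the same bottle and axes, origin at the centre of its foot. White with a grey band, eight-sided body 88 mm across flats, 95 mm across corners, 120 mm long from the foot (too wide to grip), then a 15 mm tapering shoulder. 0.28 to 0.56 kg, heaviest near the foot: tipped to within about 30 degrees of upright, it settles onto its flat foot by itself.
- nozzle_end (a point): centre of the free end of the black nozzle of the bottle, a plain round stem 28 mm in diameter and 60 mm long that ends here; axes as the bottle. While the bottle lies, the nozzle clears the counter by 30 mm.
- bay: the empty bay: origin on the counter, at the centre of a thin round cork disc (80 mm) that things slide over freely; x points into the bay, away from the robot, y along the rack. 116 mm wide, open to the robot; side walls 35 mm tall, 12 mm thick, starting 50 mm before the origin; front face of the back board 46 mm beyond it. A bottle pushed home has its axis within 4 mm of the origin along x.
- rack: the fixed dark wooden rack, 396 mm wide, three equal bays 128 mm apart, back board 60 mm tall with a brass rod on top (70 mm); origin on the counter at the centre of its middle bay, axes as for the bay. Which of its bays is empty varies.
- spray_can: plain aluminium can, 64 mm diameter, 190 mm tall, standing in one of the other two bays; leave alone (origin under its centre, z up)
- lotion: round grey bottle, 72 mm diameter, 165 mm tall, standing in the other occupied bay; leave alone (origin under its centre, z up)
- wax_jar: low black jar, 68 mm diameter, 55 mm tall, on the counter to the left; leave alone (origin under its centre, z up)
- brush: black paddle brush 210 mm long, lying on the counter to the right of the rack; leave alone (origin under its centre, z up)
- bird_jar: white ceramic lidded jar, 92 mm diameter, 104 mm tall, left of the rack; leave alone (origin under its centre, z up)
There are look-alikes about, which are no part of the job. Leave any blue or yellow look-alike of the bottle alone.

How it is judged:
By the outcome, as a careful person would: the job done as asked, in the order asked, and still so for the second after the job is handed in, with the robot touching nothing.
It also fails if it takes over 72 s, if anything falls off the work surface, if the arm or the gripper's body presses on something with over 40 N, if the wrist force passes 120 N, or if a joint passes its speed limit or range.

## Robot

A 6-joint arm with a two-finger parallel gripper is mounted at the origin on the work surface. World frame = base frame: x ahead of the robot, y to its left, z up, the work surface at z = 0. Lengths are in m, angles in rad, forces in N, time in s.
With the tool pointing down it reaches from about 0.25 to 0.8 m from the base axis. Payload 3.9 kg.
Tool frame: the origin (TCP) lies at the very end of the fingers, on their centre line; the grasp point (between the pads) lies 19 mm behind it (manip.grip_point_offset is the distance from the TCP to the grasp point, in m); z points along the fingers, y is the line along which they close (so a half turn about z gives the same grasp; the last joint's range is limited). The gripper opens to 85 mm and grips with 20 to 120 N. Pads are 22 mm wide; open, the fingers measure 114 mm over their backs; the gripper's body (76 mm by 85 mm) begins 54 mm behind the grasp point. The pads swing forward as they close: fully open they stand 13 mm farther back than shut.
Start: joints at [1.287, 0.26, -0.138, 1.173, 0, 1.571], TCP at [0.147, 0.504, 0.231] pointing down, gripper open.
Joint ranges: [-2.78, 2.78], [-0.83, 1.72], [-1.28, 1.37], [-1.9, 2.12], [-1.57, 1.48], [-3.14, 3.14]. Speed limits (rad/s): [2.57, 2.57, 3.14, 3.14, 3.14, 3.14].

## Interface

Orientations are given as a rotation vector (axis times angle).
In Python, from workcell import readout, imaging, manip gives the robot as it stands.
- The arm moves only by the tool servo_tool, never from a script. Its argument "moves" is a list of rows, each a list of 2 entries, a list of its own where there are three numbers: the shift along the tool's x, y, z each as a share of 0.025 m, from -1 to 1, then the turn, a rotation vector about the tool's x, y, z each as a share of 5 degrees, from -1 to 1. A call has 1 to 10 rows; each row shifts and turns the commanded pose from where the row before left it, along the tool's axes as they then stand; what a row does not reach is not made up. A row lasts 1/12 s, in which the tool goes at most 41.7 mm and 7.16 degrees, less where a joint would pass 70% of its speed; a pose out of reach is approached as far as the arm can. A call with a number of a shift or a turn outside -1 to 1 is refused whole. A call with a gripper value outside its range is refused whole. "hand" is the closure, from 0 (fully open) to 1 (shut), set as the call begins (left out, the last holds). The fingers move at their own pace and stop on an object; "newtons" is the grip in N (left out, the last holds). Time passes only in rows, so rows that do not move let the fingers close. It gives the time, the measured TCP pose, the force, the opening and the grip force at its end, in the units of the state.
- readout.get_state(): the state, without advancing time (a new reading comes with each control period).
- imaging.read_camera(name): name is "scene" or "top" or "wrist"; returns (picture, depth): 384x512x3 uint8, red, green, blue; 384x512 float32, m along the optical axis (not along the pixel's ray), 0 where there is no reading.
- imaging.camera_params(name): a dict with "fx", "fy", "cx", "cy" (pixels), "k1" (the pictures are not rectified: a ray, as slopes to the right and down, at radius r is drawn at 1 + k1 r^2 times it, then the intrinsics apply), "R" (3x3) and "t" (3): a world point X has camera coordinates R X + t. Camera axes: x right, y down, z forward; pixel columns grow to the right and rows downward; lengths in m; the calibration is good to about 2 mm. A picture is of the moment at which its call begins: read the wrist's pose just before it. camera_params takes no time and is no camera call; for the wrist camera it gives the pose at the moment of the call.
- manip.hand_in(): hands the job in; it is judged then, once.
Trained networks look in the newest picture that a camera, given by its name, has taken for a name from the list of things; names that differ only in an ending like _2 or _b are one class to them, and where a whole thing is asked for, a point or a joint stands for the part that bears it (a point fixed in the world has none). Each returns a list of dicts, best first, with "score" (0 to 1); they miss things now and then, are a little off and sometimes report something else, mostly with a low value. They report only what shows in the picture. A call takes as long as a camera call. They do not tell look-alikes from the thing itself.
- imaging.recognise(camera, target): "centre" ([x, y, z] in m, in the coordinates of the camera as it stood for that picture, good to about 4 mm: the middle of the surface that is visible of it).
- imaging.masks_of(camera, target): "region" (384x512 bool, what is visible of it).
The state is a dict: "time": time; "joints": joint angles; "joint_velocities": joint speeds; "tau": joint torques, N m; "position": TCP position; "tool_rot": TCP orientation; "force": force on the tool from outside, world axes, zero at the start; "torque": the same for the moment, N m; "finger_gap": finger opening in m; "finger_force": force on a finger pad.
Only numpy, scipy, OpenCV 4.12 (cv2) and the standard library are available. Lean on these libraries where they do the work, as an engineer would, in place of code of your own. Each camera call takes 0.05 s, during which the arm holds its last target. There are 200 camera calls.

## Working session

There is one attempt and no reset: what is moved stays moved. The work goes in short steps, Python scripts to look and compute and a tool call to move; the robot and the scene stay as the last step left them, time stands still between calls to the robot, and variables do not carry over. Pictures are saved under pics/ and viewed, at most 10 in all, crops included, and the job is handed in when it is done.

Besides the shell and the picture viewer there is one more tool, called in YAML: its name, and indented under it one key for each argument. servo_tool: Moves the arm, as the interface text tells. Shift numbers are shares of 0.025 m and turn numbers shares of 5 degrees, none past 1 either way. Its arguments: {"type":"object","properties":{"moves":{"type":"array","items":{"type":"array"}},"hand":{"type":"number"},"newtons":{"type":"number"}},"required":["moves"]}

```bash
mkdir -p pics; ls
cat > h.py <<'E'
import numpy as np, cv2
from workcell import readout, imaging, manip
from scipy.spatial.transform import Rotation as Ro
def w(cam,c):
    p=imaging.camera_params(cam); return np.array(p["R"]).T@(np.array(c)-np.array(p["t"]))
def cloud(cam,depth):
    p=imaging.camera_params(cam); h,ww=depth.shape
    u,v=np.meshgrid(np.arange(ww),np.arange(h)); K=np.array([[p["fx"],0,p["cx"]],[0,p["fy"],p["cy"]],[0,0,1.]])
    n=cv2.undistortPoints(np.stack([u,v],-1).reshape(-1,1,2).astype(float),K,np.array([p["k1"],0,0,0.])).reshape(h,ww,2)
    X=np.dstack([n*depth[...,None],depth]); return (X-np.array(p["t"]))@np.array(p["R"])
def save(n,im): cv2.imwrite(n,im[...,::-1])
E
python3 - <<'E'
from h import *
ims={}
for c in("scene","top"):
    im,d=imaging.read_camera(c); save(f"pics/{c}0.png",im)
    np.savez(f"{c}0.npz",im=im,d=d)
    for t in("bottle","nozzle_end","rack","spray_can","lotion"):
        for r in imaging.recognise(c,t)[:4]: print(c,t,round(r["score"],2),w(c,r["centre"]).round(3))
print(readout.get_state())
E
```

```text
pics
scene bottle 0.92 [0.287 0.325 0.069]
scene bottle 0.82 [ 0.493 -0.004  0.071]
scene bottle 0.71 [ 0.26  -0.218  0.066]
scene bottle 0.47 [0.619 0.349 0.061]
scene nozzle_end 0.97 [ 0.492 -0.004  0.066]
scene nozzle_end 0.96 [0.287 0.324 0.066]
scene nozzle_end 0.63 [ 0.264 -0.219  0.065]
scene rack 0.77 [0.716 0.037 0.038]
scene spray_can 0.83 [ 0.675 -0.093  0.139]
scene lotion 0.77 [0.683 0.027 0.108]
scene lotion 0.3 [0.719 0.035 0.036]
top bottle 0.95 [ 0.234 -0.242  0.084]
top bottle 0.8 [0.258 0.31  0.078]
top bottle 0.6 [ 0.458 -0.025  0.079]
top nozzle_end 0.91 [ 0.457 -0.023  0.08 ]
top nozzle_end 0.75 [0.258 0.314 0.078]
top rack 0.79 [0.706 0.07  0.035]
top spray_can 0.86 [ 0.634 -0.109  0.181]
top lotion 0.65 [0.648 0.014 0.112]
top lotion 0.64 [ 0.458 -0.024  0.076]
{'time': 0.6, 'joints': array([ 1.28699165e+00,  2.59989343e-01, -1.38059014e-01,  1.17268049e+00,
       -1.46154808e-05,  1.57081531e+00]), 'joint_velocities': array([-7.91107341e-04,  1.21781246e-03,  4.08798674e-06, -3.33590319e-03,
       -7.01563935e-04, -1.98507818e-03]), 'tau': array([ 3.94007293e-04, -4.05370653e+01,  2.54111123e+01,  1.47775136e-03,
       -4.30200328e-05,  2.91855052e-06]), 'position': array([0.14701573, 0.50401738, 0.23132545]), 'tool_rot': array([4.44330853e-01, 3.10998772e+00, 1.01686447e-04]), 'force': array([ 0.04565728, -0.13305055,  0.21121016]), 'torque': array([ 0.02416517, -0.04230642,  0.01383033]), 'finger_force': 0.0, 'finger_gap': 0.08537708035130118}
```

View pics/scene0.png

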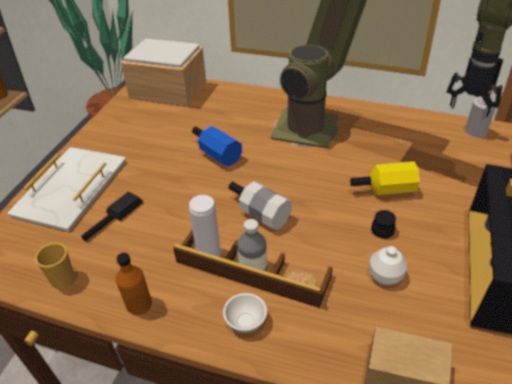

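View pics/top0.png

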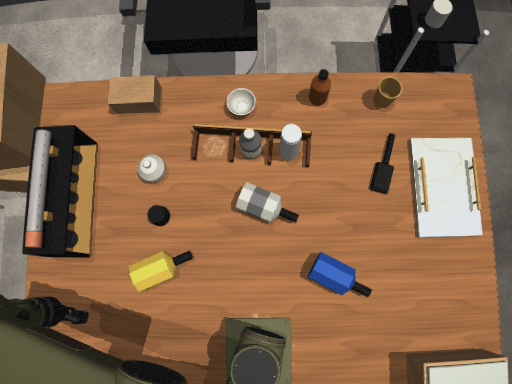

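Candidates: white/grey at top (265,203), blue (335,274), yellow (155,271). The white one with the grey band is the one meant, and the empty bay is the leftmost, at top (213,147) with the cork. I'll crop to confirm and measure.

Run:
```python
from h import *
D={c:np.load(f"{c}0.npz") for c in("scene","top")}
a=D["top"]["im"][110:240,180:330]; save("pics/crop0.png",cv2.resize(a,None,fx=4,fy=4,interpolation=cv2.INTER_CUBIC))
for c in D:
    P=cloud(c,D[c]["d"]); im=D[c]["im"].astype(int); v=D[c]["d"]>0
    print(c,"counter z",np.median(P[v&(abs(P[...,2])<.03)][:,2]).round(4))
    b=v&(P[...,2]>.012)&(P[...,0]>.33)&(P[...,0]<.56)&(P[...,1]>-.17)&(P[...,1]<.12)
    Q=P[b]; I=im[b].sum(1)
    r=cv2.minAreaRect(Q[:,:2].astype(np.float32)); print("rect",r,len(Q))
    body=Q[(I>220)]; noz=Q[(I<150)]
    for n,q in(("top flat",Q[Q[:,2]>.08]),("noz",noz)):
        print(n,len(q),q.mean(0).round(4),q.min(0).round(3),q.max(0).round(3))
    q=Q[Q[:,2]>.08]; print("flat rect",cv2.minAreaRect(q[:,:2].astype(np.float32)))
    # rack
    R=v&(P[...,2]>.012)&(P[...,2]<.08)&(P[...,0]>.58)&(P[...,0]<.78)&(P[...,1]>-.2)&(P[...,1]<.26)
    print("rack rect",cv2.minAreaRect(P[R][:,:2].astype(np.float32)))
    S=R&(P[...,2]>.062); q=P[S]; q=q[q[:,0]>.66]
    if len(q)>10:
        f=np.polyfit(q[:,1],q[:,0],1); print("rod x=",f,"y",q[:,1].min(),q[:,1].max(),len(q))
    ck=v&(abs(P[...,2])<.01)&(P[...,0]>.57)&(P[...,0]<.74)&(P[...,1]>.05)&(P[...,1]<.24)&(im[...,0]>180)
    print("cork?",ck.sum(),P[ck].mean(0),P[ck].min(0),P[ck].max(0))
    for t in ("bay",):
        for r in imaging.recognise(c,t)[:2]: print(t,r["score"],w(c,r["centre"]).round(4))
p=imaging.camera_params("wrist"); print(p)
```

```text
scene counter z 0.0004
rect ((0.45679178833961487, -0.04087471961975098), (0.1988113522529602, 0.09362053871154785), 66.690673828125) 1707
top flat 563 [ 0.4769 -0.007   0.0866] [ 0.43  -0.072  0.08 ] [0.519 0.056 0.092]
noz 81 [ 0.4337 -0.1085  0.0537] [ 0.417 -0.131  0.043] [ 0.45  -0.089  0.061]
flat rect ((0.4730488955974579, -0.0083843395113945), (0.12395881116390228, 0.056342653930187225), 65.75446319580078)
rack rect ((0.6970791220664978, 0.013705506920814514), (0.398603618144989, 0.1635267436504364), 86.68083953857422)
rod x= [0.1212201  0.70596137] y -0.18150791443273986 0.20598116814997666 783
cork? 1453 [6.22417513e-01 1.47206838e-01 5.67689276e-04] [ 0.57004038  0.05039194 -0.00609818] [0.73995303 0.23998075 0.0080963 ]
bay 0.73 [0.6572 0.1424 0.0024]
top counter z 0.0011
rect ((0.45655474066734314, -0.04319640249013901), (0.19522438943386078, 0.08956397324800491), 66.4826431274414) 1361
top flat 687 [ 0.4692 -0.0106  0.0874] [ 0.422 -0.073  0.08 ] [0.519 0.056 0.096]
noz 141 [ 0.4258 -0.1036  0.0556] [ 0.406 -0.135  0.034] [0.448 0.015 0.066]
flat rect ((0.4695364832878113, -0.010323315858840942), (0.1245465949177742, 0.061019569635391235), 67.0293960571289)
rack rect ((0.6938936114311218, 0.011686921119689941), (0.39804789423942566, 0.1673355996608734), 84.76475524902344)
rod x= [0.09208483 0.71133902] y -0.18649348437129018 0.20139077005527004 273
cork? 478 [0.64470424 0.13616933 0.00096921] [ 0.57008862  0.05191747 -0.0082724 ] [0.7135853  0.23989612 0.00928399]
bay 0.89 [0.6719 0.141  0.0023]
{'fx': 309.90542668802175, 'fy': 309.90542668802175, 'cx': 261.17143354670196, 'cy': 189.01097386923024, 'k1': -0.05381630453594183, 'R': array([[ 2.78402534e-01,  9.60464316e-01, -5.71880829e-04],
       [ 9.18138561e-01, -2.65958984e-01,  2.93747175e-01],
       [ 2.81981583e-01, -8.23050236e-02, -9.55882979e-01]]), 't': array([-0.5248979 , -0.03789269,  0.38003894])}
```

View pics/crop0.png

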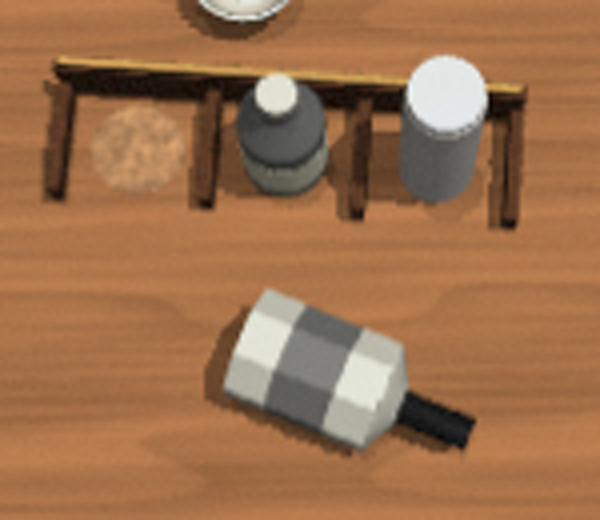

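The crop shows the white eight-sided bottle with its grey band, nozzle to the lower right at (470,430). The empty bay with its cork disc is at (140,150). I'll plan the approach.

```bash
cat >> h.py <<'E'
def plan(pt,Rt,N,start=None,dp=2):
    if start is None:
        s=readout.get_state(); p0=s["position"]; R0=Ro.from_rotvec(s["tool_rot"])
    else: p0,R0=start
    rel=(R0.inv()*Rt).as_rotvec(); rows=[]; p=np.array(p0,float); R=R0
    for i in range(1,N+1):
        tp=p0+(np.array(pt)-p0)*i/N; tR=R0*Ro.from_rotvec(rel*i/N)
        sh=np.round(R.inv().apply(tp-p)/.025,dp); tu=np.round((R.inv()*tR).as_rotvec()/np.radians(5),dp)
        rows.append([sh.tolist(),tu.tolist()]); p=p+R.apply(sh*.025); R=R*Ro.from_rotvec(tu*np.radians(5))
    return rows,(p,R)
u=np.array([-np.cos(np.radians(66.6)),-np.sin(np.radians(66.6)),0]); C=np.array([.4567,-.042,.044]); foot=C-u*.0975
def graspR(tilt): # tilt about tool y
    x=-u; z=np.array([0,0,-1.]); y=np.cross(z,x); return Ro.from_matrix(np.c_[x,y,z])*Ro.from_euler('y',tilt,degrees=True)
def graspP(R,back=0): return C+u*(.168-.0975)+R.apply([0,0,.019-back])
E
python3 - <<'E'
from h import *
R=graspR(40); p=graspP(R,.16); print(p, graspP(R), (graspP(R)[:2]))
r,e=plan(p,R,30); 
for i in range(0,30,10): print(str(r[i:i+10]).replace(" ",""))
z=np.load("top0.npz"); 
for c in("scene","top"):
    z=np.load(c+"0.npz"); P=cloud(c,z["d"]); im=z["im"].astype(int)
    # brass rod: z>.055 & <.08 near back; ransac line
    m=(P[...,2]>.052)&(P[...,2]<.078)&(P[...,0]>.66)&(P[...,0]<.76)&(P[...,1]>-.2)&(P[...,1]<.24)
    q=P[m]; best=None; rng=np.random.default_rng(0)
    for k in range(500):
        a,b=q[rng.choice(len(q),2,False)]
        if abs(a[1]-b[1])<.1: continue
        s=(a[0]-b[0])/(a[1]-b[1]); i=abs(q[:,0]-a[0]-s*(q[:,1]-a[1]))<.004
        if best is None or i.sum()>best.sum(): best=i
    qq=q[best]; f=np.polyfit(qq[:,1],qq[:,0],1); print(c,f,best.sum(),len(q),qq[:,1].min(),qq[:,1].max())
    # cork patch colour
    m=(abs(P[...,2])<.008)&(np.hypot(P[...,0]-.665,P[...,1]-.142)<.055); print(np.median(im[m],0))
    lab=cv2.cvtColor(z["im"],cv2.COLOR_RGB2HSV); print(np.percentile(lab[m][:,1],[10,50,90]),np.percentile(lab[m][:,2],[10,50,90]))
    for t in("bay","wax_jar","bird_jar"):
        for rr in imaging.masks_of(c,t)[:1]:
            mm=rr["region"]; print(t,rr["score"],mm.sum(),(P[mm].min(0)+P[mm].max(0))/2,np.ptp(P[mm],axis=0))
E
```

```text
[ 0.39270635 -0.1898806   0.15201227] [ 0.43355143 -0.0954932   0.02944516] [ 0.43355143 -0.0954932 ]
[[[-0.57,-0.8,0.11],[-0.23,0.2,0.62]],[[-0.62,-0.76,0.08],[-0.22,0.2,0.62]],[[-0.66,-0.73,0.05],[-0.23,0.2,0.62]],[[-0.7,-0.7,0.03],[-0.22,0.19,0.61]],[[-0.73,-0.66,0.0],[-0.23,0.2,0.62]],[[-0.77,-0.62,-0.02],[-0.22,0.2,0.62]],[[-0.8,-0.57,-0.05],[-0.23,0.2,0.62]],[[-0.83,-0.53,-0.07],[-0.22,0.2,0.62]],[[-0.86,-0.48,-0.1],[-0.23,0.2,0.62]],[[-0.88,-0.44,-0.13],[-0.22,0.2,0.61]]]
[[[-0.9,-0.38,-0.14],[-0.23,0.19,0.62]],[[-0.91,-0.33,-0.17],[-0.22,0.2,0.62]],[[-0.93,-0.28,-0.19],[-0.23,0.2,0.62]],[[-0.94,-0.22,-0.21],[-0.22,0.2,0.62]],[[-0.94,-0.17,-0.23],[-0.23,0.2,0.62]],[[-0.95,-0.11,-0.25],[-0.22,0.2,0.61]],[[-0.95,-0.06,-0.27],[-0.23,0.19,0.62]],[[-0.94,-0.0,-0.28],[-0.22,0.2,0.62]],[[-0.94,0.06,-0.31],[-0.23,0.2,0.62]],[[-0.93,0.11,-0.31],[-0.22,0.2,0.62]]]
[[[-0.92,0.17,-0.33],[-0.23,0.2,0.62]],[[-0.9,0.23,-0.34],[-0.22,0.2,0.61]],[[-0.87,0.27,-0.35],[-0.23,0.2,0.62]],[[-0.86,0.34,-0.36],[-0.22,0.19,0.62]],[[-0.83,0.38,-0.37],[-0.23,0.2,0.62]],[[-0.8,0.44,-0.37],[-0.22,0.2,0.62]
[... 226 characters left out ...]
27489
[184. 130.  75.]
[127. 151. 161.] [173. 184. 196.]
bay 0.55 296 [1.01643979 0.19583812 0.48341088] [0.76492149 0.18005112 0.97242424]
wax_jar 0.57 609 [0.88063188 0.32348663 0.48330343] [1.03653732 0.07524591 0.97263914]
bird_jar 0.9 1172 [0.96836695 0.34359686 0.48282041] [0.86106718 0.11546637 0.97360518]
top [0.09287782 0.70965641] 337 413 -0.18678932283266836 0.20121023848167385
[175. 124.  84.]
[123. 130. 148.] [160. 175. 194.]
bay 0.89 397 [0.67267907 0.14382421 0.0012484 ] [0.07742216 0.08017836 0.01607117]
wax_jar 0.64 368 [0.43461805 0.32203407 0.02979698] [0.06173078 0.06961179 0.06706877]
bird_jar 0.55 612 [0.43213993 0.18047722 0.67259922] [0.40270101 0.44880646 1.35543302]
```

servo_tool:
  moves:
    - [[-0.57, -0.8, 0.11], [-0.23, 0.2, 0.62]]
    - [[-0.62, -0.76, 0.08], [-0.22, 0.2, 0.62]]
    - [[-0.66, -0.73, 0.05], [-0.23, 0.2, 0.62]]
    - [[-0.7, -0.7, 0.03], [-0.22, 0.19, 0.61]]
    - [[-0.73, -0.66, 0.0], [-0.23, 0.2, 0.62]]
    - [[-0.77, -0.62, -0.02], [-0.22, 0.2, 0.62]]
    - [[-0.8, -0.57, -0.05], [-0.23, 0.2, 0.62]]
    - [[-0.83, -0.53, -0.07], [-0.22, 0.2, 0.62]]
    - [[-0.86, -0.48, -0.1], [-0.23, 0.2, 0.62]]
    - [[-0.88, -0.44, -0.13], [-0.22, 0.2, 0.61]]
  hand: 0

```text
time: 1.83
position: [0.229, 0.2716, 0.2051]
tool_rot: [-1.199, -2.73, -0.327]
force: [0.0, 0.2, -0.4]
finger_gap: 0.0852
finger_force: 0.0
```

servo_tool:
  moves:
    - [[-0.9, -0.38, -0.14], [-0.23, 0.19, 0.62]]
    - [[-0.91, -0.33, -0.17], [-0.22, 0.2, 0.62]]
    - [[-0.93, -0.28, -0.19], [-0.23, 0.2, 0.62]]
    - [[-0.94, -0.22, -0.21], [-0.22, 0.2, 0.62]]
    - [[-0.94, -0.17, -0.23], [-0.23, 0.2, 0.62]]
    - [[-0.95, -0.11, -0.25], [-0.22, 0.2, 0.61]]
    - [[-0.95, -0.06, -0.27], [-0.23, 0.19, 0.62]]
    - [[-0.94, 0, -0.28], [-0.22, 0.2, 0.62]]
    - [[-0.94, 0.06, -0.31], [-0.23, 0.2, 0.62]]
    - [[-0.93, 0.11, -0.31], [-0.22, 0.2, 0.62]]

```text
time: 2.67
position: [0.3113, 0.0399, 0.1786]
tool_rot: [-1.798, -2.156, -0.599]
force: [-0.3, 0.6, -0.3]
finger_gap: 0.0857
finger_force: 0.0
```

servo_tool:
  moves:
    - [[-0.92, 0.17, -0.33], [-0.23, 0.2, 0.62]]
    - [[-0.9, 0.23, -0.34], [-0.22, 0.2, 0.61]]
    - [[-0.87, 0.27, -0.35], [-0.23, 0.2, 0.62]]
    - [[-0.86, 0.34, -0.36], [-0.22, 0.19, 0.62]]
    - [[-0.83, 0.38, -0.37], [-0.23, 0.2, 0.62]]
    - [[-0.8, 0.44, -0.37], [-0.22, 0.2, 0.62]]
    - [[-0.77, 0.49, -0.38], [-0.23, 0.2, 0.62]]
    - [[-0.74, 0.54, -0.38], [-0.22, 0.2, 0.61]]
    - [[-0.7, 0.58, -0.39], [-0.23, 0.2, 0.62]]
    - [[-0.66, 0.62, -0.38], [-0.22, 0.2, 0.62]]

```text
time: 3.5
position: [0.393, -0.1915, 0.1518]
tool_rot: [-2.212, -1.448, -0.805]
force: [-0.3, -0.2, -0.1]
finger_gap: 0.0852
finger_force: 0.0
```

Run:
```python
from h import *
s=readout.get_state(); print(s["time"],s["joints"].round(2),s["position"].round(4))
im,d=imaging.read_camera("wrist"); save("pics/w1.png",im)
P=cloud("wrist",d); I=im.astype(int).sum(-1)
m=(d>0)&(P[...,2]>.03)&(P[...,2]<.07)&(np.hypot(P[...,0]-.43,P[...,1]+.105)<.045)&(I<150)
q=P[m]; print(len(q),q.mean(0),cv2.minAreaRect(q[:,:2].astype(np.float32)))
m=(d>0)&(P[...,2]>.012)&(P[...,0]>.33)&(P[...,0]<.56)&(P[...,1]>-.17)&(P[...,1]<.12)&((d>.17))
print(cv2.minAreaRect(P[m][:,:2].astype(np.float32)),m.sum())
R=graspR(40); r,e=plan(graspP(R,0),R,10); print(graspP(R,.16)); print(str(r).replace(" ",""))
```

```text
3.5 [-0.89  0.4  -0.39  1.15  0.61  0.98] [ 0.393  -0.1915  0.1518]
1802 [ 0.42614586 -0.11318134  0.05244346] ((0.4275727868080139, -0.10892386734485626), (0.059704285115003586, 0.026174379512667656), 65.78144836425781)
((0.4558064937591553, -0.046279050409793854), (0.19742976129055023, 0.08854066580533981), 66.4678955078125) 12695
[ 0.39270635 -0.1898806   0.15201227]
[[[0.02,-0.02,0.65],[0.01,0.0,-0.0]],[[0.02,-0.02,0.65],[0.0,0.0,-0.01]],[[0.02,-0.02,0.64],[0.01,0.01,-0.0]],[[0.02,-0.02,0.65],[0.01,-0.0,-0.01]],[[0.02,-0.02,0.65],[0.0,0.0,0.0]],[[0.02,-0.02,0.65],[0.01,0.0,-0.0]],[[0.02,-0.02,0.64],[0.01,0.01,-0.01]],[[0.02,-0.02,0.65],[0.0,-0.0,-0.0]],[[0.02,-0.02,0.65],[0.01,0.0,-0.01]],[[0.02,-0.02,0.65],[0.01,0.0,0.0]]]
```

View pics/w1.png

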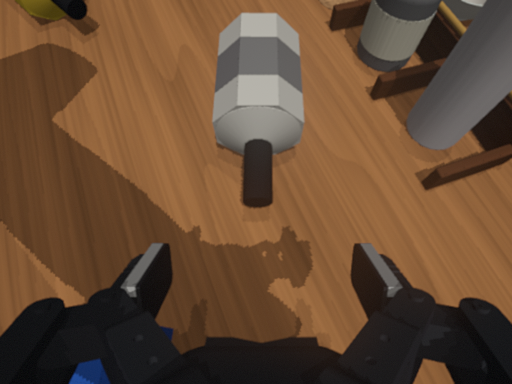

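The wrist view confirms the white bottle's nozzle at (258,175), centred between the open fingers. Its axis agrees with the fit, about 3 mm further along. I'll move in halfway.

servo_tool:
  moves:
    - [[0, 0, 0.64], [0, 0, 0]]
    - [[0, 0, 0.64], [0, 0, 0]]
    - [[0, 0, 0.64], [0, 0, 0]]
    - [[0, 0, 0.64], [0, 0, 0]]
    - [[0, 0, 0.64], [0, 0, 0]]
    - [[0, 0, 0], [0, 0, 0]]

```text
time: 4.05
position: [0.412, -0.1405, 0.0893]
tool_rot: [-2.206, -1.451, -0.802]
force: [-1.1, -0.1, -0.2]
finger_gap: 0.0853
finger_force: 0.0
```

```bash
sed -i 's/C=np.array(\[.4567,-.042,.044\])/C=np.array([.4560,-.0445,.044])/' h.py
python3 - <<'E'
from h import *
R=graspR(40); s=readout.get_state(); R0=Ro.from_rotvec(s["tool_rot"])
print(s["position"],graspP(R,.08),graspP(R), "tool err deg",np.degrees((R0.inv()*R).as_rotvec()), "shift tool mm",R0.inv().apply(graspP(R)-s["position"])*1e3)
im,d=imaging.read_camera("wrist"); P=cloud("wrist",d); I=im.astype(int).sum(-1)
m=(d>0)&(P[...,2]>.03)&(P[...,2]<.07)&(np.hypot(P[...,0]-.43,P[...,1]+.105)<.045)&(I<150)
q=P[m]; print(len(q),cv2.minAreaRect(q[:,:2].astype(np.float32)))
print("lateral of nozzle centre in tool frame mm",R0.inv().apply(np.r_[cv2.minAreaRect(q[:,:2].astype(np.float32))[0],.044]-s["position"])*1e3)
E
```

```text
[ 0.41195061 -0.14047246  0.08934395] [ 0.41242889 -0.1451869   0.09072871] [ 0.43285143 -0.0979932   0.02944516] tool err deg [-0.22361805 -0.06535889 -0.01579909] shift tool mm [-2.36516121  2.60959783 76.26790821]
3408 ((0.42614564299583435, -0.10418641567230225), (0.0594368614256382, 0.026772333309054375), 66.16228485107422)
lateral of nozzle centre in tool frame mm [ 0.61410728 -1.15028254 59.77080976]
```

servo_tool:
  moves:
    - [[0, 0, 0.6], [0, 0, 0]]
    - [[0, 0, 0.6], [0, 0, 0]]
    - [[0, 0, 0.6], [0, 0, 0]]
    - [[0, 0, 0.6], [0, 0, 0]]
    - [[0, 0, 0.6], [0, 0, 0]]
    - [[0, 0, 0], [0, 0, 0]]

```text
time: 4.6
position: [0.4317, -0.0975, 0.0327]
tool_rot: [-2.208, -1.452, -0.803]
force: [0.1, -0.3, -1.1]
finger_gap: 0.0853
finger_force: 0.0
```

servo_tool:
  moves:
    - [[0, 0, 0], [0, 0, 0]]
    - [[0, 0, 0], [0, 0, 0]]
    - [[0, 0, 0], [0, 0, 0]]
    - [[0, 0, 0], [0, 0, 0]]
    - [[0, 0, 0], [0, 0, 0]]
    - [[0, 0, 0], [0, 0, 0]]
    - [[0, 0, 0], [0, 0, 0]]
    - [[0, 0, 0], [0, 0, 0]]
    - [[0, 0, 0], [0, 0, 0]]
    - [[0, 0, 0], [0, 0, 0]]
  hand: 1
  newtons: 40

```text
time: 5.43
position: [0.4323, -0.099, 0.034]
tool_rot: [-2.211, -1.452, -0.805]
force: [-3.0, -2.8, 5.9]
finger_gap: 0.027
finger_force: 39.1
```

Run:
```python
from h import *
s=readout.get_state(); R0=Ro.from_rotvec(s["tool_rot"]); p=s["position"]; edge=C-u*.0975; edge[2]=0
print(p,s["force"],s["finger_gap"],s["joints"].round(2))
ax=R0.apply([0,1,0]); print("tool y",ax, "edge in tool mm",R0.inv().apply(edge-p)*1e3)
v=R0.inv().apply(p-edge)  # rotate by -5deg about tool y
for a in(-5,-4):
  sh=Ro.from_euler('y',a,degrees=True).apply(v)-v
  print(a,sh/.025)
```

```text
[ 0.43229287 -0.09902972  0.0339566 ] [-2.98583446 -2.8032207   5.89583118] 0.026958968779603736 [-0.69  0.48 -0.65  0.66  0.67  1.21]
tool y [ 9.17546171e-01 -3.97628516e-01  7.65727726e-04] edge in tool mm [ 9.84148319e+01 -7.26394688e-03  1.26901808e+02]
-5 [ 4.57388779e-01  6.77626358e-20 -3.23780723e-01]
-4 [ 0.36367825  0.         -0.26223781]
```

servo_tool:
  moves:
    - [[0.225, 0, -0.167], [0, -0.5, 0]]
    - [[0.225, 0, -0.167], [0, -0.5, 0]]
    - [[0.225, 0, -0.167], [0, -0.5, 0]]
    - [[0.225, 0, -0.167], [0, -0.5, 0]]
    - [[0.225, 0, -0.167], [0, -0.5, 0]]
    - [[0.225, 0, -0.167], [0, -0.5, 0]]
    - [[0.225, 0, -0.167], [0, -0.5, 0]]
    - [[0.225, 0, -0.167], [0, -0.5, 0]]
    - [[0.225, 0, -0.167], [0, -0.5, 0]]
    - [[0.225, 0, -0.167], [0, -0.5, 0]]

```text
time: 6.27
position: [0.4436, -0.0726, 0.0974]
tool_rot: [-2.494, -1.637, -0.325]
force: [-1.4, -2.8, 0.9]
finger_gap: 0.0265
finger_force: 40.5
```

Run:
```python
from h import *
s=readout.get_state(); print(s["time"],s["position"],s["force"],s["torque"],s["finger_gap"],s["joints"].round(2))
for c in("scene","top"):
    im,d=imaging.read_camera(c); save(f"pics/{c}2.png",cv2.resize(im[100:260,150:400],None,fx=3,fy=3) if c=="scene" else im)
```

```text
6.2667 [ 0.44357941 -0.07264132  0.09737195] [-1.43442092 -2.78592663  0.91277759] [-0.45739653  0.39421142  0.09341923] 0.026527888322865196 [-0.35  0.23 -0.6   0.73  0.26  1.64]
```

View pics/scene2.png

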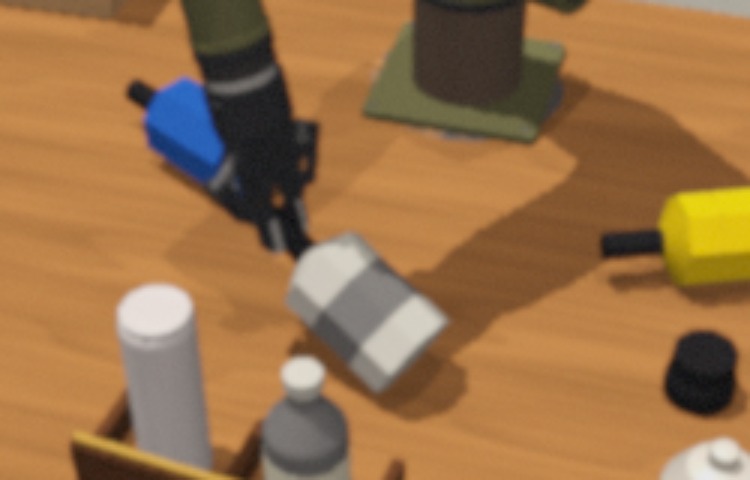

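The bottle is tilting cleanly with its foot edge on the counter at about (380,385) in the crop, so I'll continue.

servo_tool:
  moves:
    - [[0.225, 0, -0.167], [0, -0.5, 0]]
    - [[0.225, 0, -0.167], [0, -0.5, 0]]
    - [[0.225, 0, -0.167], [0, -0.5, 0]]
    - [[0.225, 0, -0.167], [0, -0.5, 0]]
    - [[0.225, 0, -0.167], [0, -0.5, 0]]
    - [[0.225, 0, -0.167], [0, -0.5, 0]]
    - [[0.225, 0, -0.167], [0, -0.5, 0]]
    - [[0.225, 0, -0.167], [0, -0.5, 0]]
    - [[0.225, 0, -0.167], [0, -0.5, 0]]
    - [[0.225, 0, -0.167], [0, -0.5, 0]]

```text
time: 7.2
position: [0.4649, -0.0244, 0.1427]
tool_rot: [2.538, 1.665, -0.224]
force: [-2.0, -3.3, 10.4]
finger_gap: 0.0269
finger_force: 41.1
```

Run:
```python
from h import *
s=readout.get_state(); R0=Ro.from_rotvec(s["tool_rot"]);p=s["position"]; edge=C-u*.0975; edge[2]=0
print(p,s["force"],s["torque"],s["finger_gap"],s["joints"].round(2),"edge in tool",R0.inv().apply(edge-p)*1e3)
im,d=imaging.read_camera("scene"); P=cloud("scene",d)
im2,d2=imaging.read_camera("top"); P2=cloud("top",d2)
for Q,I in((P,im),(P2,im2)):
    h=cv2.cvtColor(I,cv2.COLOR_RGB2HSV); m=(h[...,1]<60)&(h[...,2]>90)&(Q[...,0]>.4)&(Q[...,0]<.59)&(Q[...,1]>-.12)&(Q[...,1]<.17)&(Q[...,2]>-.02)&(Q[...,2]<.2)
    q=Q[m]; print(len(q),q.min(0),q.max(0),np.sort(q[:,2])[:15:4])
```

```text
[ 0.46493495 -0.02436448  0.14266858] [-2.00918197 -3.29408152 10.41935294] [-4.54670968e-01  4.16719468e-01 -1.93296435e-04] 0.02693762270839708 [ 0.06  0.27 -0.38  1.   -0.16  2.04] edge in tool [ 99.40808661  -0.44870955 127.15432908]
1505 [ 0.45402118 -0.0498468  -0.00348646] [0.55395254 0.11380343 0.16576513] [-0.00348646 -0.00124836 -0.00071039  0.00025924]
1 [ 0.48149899 -0.03885167  0.16241128] [ 0.48149899 -0.03885167  0.16241128] [0.16241128]
```

servo_tool:
  moves:
    - [[0.225, 0, -0.167], [0, -0.5, 0]]
    - [[0.225, 0, -0.167], [0, -0.5, 0]]
    - [[0.225, 0, -0.167], [0, -0.5, 0]]
    - [[0.225, 0, -0.167], [0, -0.5, 0]]
    - [[0.225, 0, -0.167], [0, -0.5, 0]]
    - [[0.225, 0, -0.167], [0, -0.5, 0]]
    - [[0.225, 0, -0.167], [0, -0.5, 0]]
    - [[0.225, 0, -0.167], [0, -0.5, 0]]
    - [[0.225, 0, -0.167], [0, -0.5, 0]]
    - [[0.225, 0, -0.167], [0, -0.5, 0]]

```text
time: 8.13
position: [0.4918, 0.0372, 0.1626]
tool_rot: [2.268, 1.49, -0.718]
force: [0.3, 0.2, 17.2]
finger_gap: 0.0267
finger_force: 41.7
```

Run:
```python
from h import *
s=readout.get_state(); R0=Ro.from_rotvec(s["tool_rot"]);p=s["position"]; edge=C-u*.0975; edge[2]=0
print(p,s["force"],s["torque"],s["finger_gap"],s["joints"].round(2),"edge in tool",R0.inv().apply(edge-p)*1e3, "tilt",np.degrees(np.arctan2(R0.apply([0,0,1])@-u,-R0.apply([0,0,1])[2])))
im,d=imaging.read_camera("scene"); save("pics/scene3.png",cv2.resize(im[100:260,150:400],None,fx=3,fy=3))
```

```text
[0.49177691 0.03724429 0.1625603 ] [ 0.29547     0.15669048 17.19128783] [-1.0304743   0.68927363 -0.14641927] 0.026724417370634735 [ 0.35  0.56 -0.04  1.43 -0.43  2.43] edge in tool [100.37969865  -0.58462234 128.13257372] tilt -35.162854239007004
```

View pics/scene3.png

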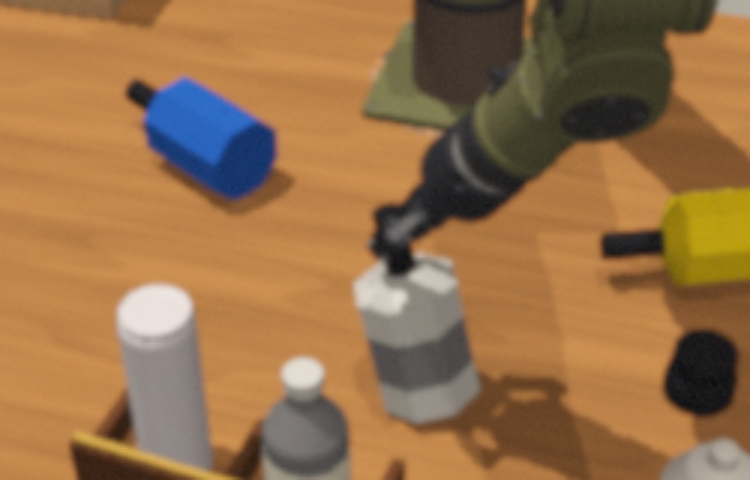

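The bottle is about 15° from upright, foot on the counter. I'll finish the tilt.

servo_tool:
  moves:
    - [[0.22, 0, -0.172], [0, -0.5, 0]]
    - [[0.22, 0, -0.172], [0, -0.5, 0]]
    - [[0.22, 0, -0.172], [0, -0.5, 0]]
    - [[0.22, 0, -0.172], [0, -0.5, 0]]
    - [[0.22, 0, -0.172], [0, -0.5, 0]]
    - [[0.22, 0, -0.172], [0, -0.5, 0]]
    - [[0, 0, 0], [0, 0, 0]]
    - [[0, 0, 0], [0, 0, 0]]

```text
time: 8.85
position: [0.5072, 0.076, 0.1588]
tool_rot: [2.079, 1.369, -0.977]
force: [-1.0, 1.2, 12.1]
finger_gap: 0.0266
finger_force: 40.8
```

```bash
cat >> h.py <<'E'
def bottle_now(show=True):
    out={}
    for c in("scene","top"):
        im,d=imaging.read_camera(c); Q=cloud(c,d); h=cv2.cvtColor(im,cv2.COLOR_RGB2HSV)
        m=(d>0)&(h[...,1]<70)&(h[...,2]>100)&(Q[...,0]>.4)&(Q[...,0]<.75)&(Q[...,1]>.02)&(Q[...,1]<.23)
        for lo,hi in((.125,.15),(.02,.11),(.185,.205)):
            mm=m&(Q[...,2]>lo)&(Q[...,2]<hi) if lo<.18 else (d>0)&(Q[...,2]>lo)&(Q[...,2]<hi)&(Q[...,0]>.4)&(Q[...,0]<.75)&(Q[...,1]>.06)&(Q[...,1]<.23)
            q=Q[mm]
            if len(q)>5: print(c,lo,len(q),q.mean(0).round(4),q.min(0).round(4),q.max(0).round(4))
        out[c]=(im,d)
    return out
E
python3 - <<'E'
from h import *
s=readout.get_state(); R0=Ro.from_rotvec(s["tool_rot"]);p=s["position"]
print(p,s["force"],s["torque"],s["joints"].round(2),"tilt",np.degrees(np.arctan2(R0.apply([0,0,1])@-u,-R0.apply([0,0,1])[2])), "grip pt",p-R0.apply([0,0,.019]))
bottle_now()
E
```

```text
[0.50715004 0.07601417 0.15875676] [-1.01064463  1.24412838 12.11065298] [-0.67444954  0.33134265 -0.31046274] [ 0.46  0.79  0.2   1.73 -0.52  2.64] tilt -50.21487843074839 grip pt [0.51297477 0.08940255 0.17091504]
scene 0.125 265 [0.5363 0.08   0.1301] [0.4848 0.0203 0.125 ] [0.6834 0.1207 0.1491]
scene 0.02 620 [0.5994 0.0722 0.0693] [0.5121 0.0201 0.02  ] [0.7005 0.1312 0.1098]
scene 0.185 181 [0.5284 0.0934 0.1954] [0.4785 0.071  0.1852] [0.592  0.1466 0.205 ]
top 0.125 227 [0.5024 0.0745 0.1302] [0.4633 0.0434 0.125 ] [0.5479 0.1168 0.1453]
top 0.02 59 [0.5304 0.0544 0.0858] [0.4649 0.0212 0.0209] [0.712  0.1128 0.1098]
top 0.185 245 [0.5199 0.0975 0.1959] [0.4791 0.0703 0.1851] [0.5718 0.1409 0.205 ]
```

servo_tool:
  moves:
    - [[0, 0, 0], [0, 0, 0]]
    - [[0, 0, 0], [0, 0, 0]]
    - [[0, 0, 0], [0, 0, 0]]
    - [[0, 0, 0], [0, 0, 0]]
    - [[0, 0, 0], [0, 0, 0]]
    - [[0, 0, 0], [0, 0, 0]]
    - [[0, 0, 0], [0, 0, 0]]
    - [[0, 0, 0], [0, 0, 0]]
    - [[0, 0, 0], [0, 0, 0]]
    - [[0, 0, 0], [0, 0, 0]]
  hand: 0

```text
time: 9.78
position: [0.5079, 0.0767, 0.1576]
tool_rot: [2.082, 1.368, -0.97]
force: [-0.4, -0.5, -0.4]
finger_gap: 0.0856
finger_force: 0.0
```

servo_tool:
  moves:
    - [[0, 0, -0.5], [0, 0, 0]]
    - [[0, 0, -0.5], [0, 0, 0]]
    - [[0, 0, -0.8], [0, 0, 0]]
    - [[0, 0, -0.8], [0, 0, 0]]
    - [[0, 0, -0.8], [0, 0, 0]]
    - [[0, 0, -0.8], [0, 0, 0]]
    - [[0, 0, -0.8], [0, 0, 0]]
    - [[0, 0, -0.5], [0, 0, 0]]
    - [[0, 0, 0], [0, 0, 0]]

```text
time: 10.53
position: [0.5483, 0.1731, 0.2435]
tool_rot: [2.084, 1.372, -0.959]
force: [0.2, 0.3, -0.7]
finger_gap: 0.0854
finger_force: 0.0
```

Run:
```python
from h import *
s=readout.get_state(); print(s["joints"].round(2),s["position"])
o=bottle_now(); save("pics/scene4.png",cv2.resize(o["scene"][0][100:260,150:400],None,fx=3,fy=3))
im=o["top"][0]; np.savez("top4.npz",im=im,d=o["top"][1])
# target: tool down, above nozzle
yaw=np.radians(-5.2)
```

```text
[ 0.55  0.92  0.7   2.12 -0.46  2.72] [0.5482728  0.17306381 0.24348559]
scene 0.125 337 [0.5308 0.0838 0.1308] [0.4785 0.0202 0.125 ] [0.684  0.123  0.1495]
scene 0.02 618 [0.5988 0.0726 0.0693] [0.5108 0.0207 0.02  ] [0.7012 0.1307 0.11  ]
scene 0.185 92 [0.5148 0.084  0.1932] [0.4985 0.0704 0.185 ] [0.5296 0.0975 0.1994]
top 0.125 327 [0.5058 0.0796 0.1302] [0.4667 0.0433 0.125 ] [0.5512 0.1198 0.1404]
top 0.02 62 [0.5294 0.0608 0.0843] [0.465  0.0214 0.0212] [0.7124 0.2023 0.1099]
top 0.185 75 [0.5105 0.083  0.1952] [0.4976 0.0702 0.1879] [0.5236 0.0965 0.2047]
```

View pics/scene4.png

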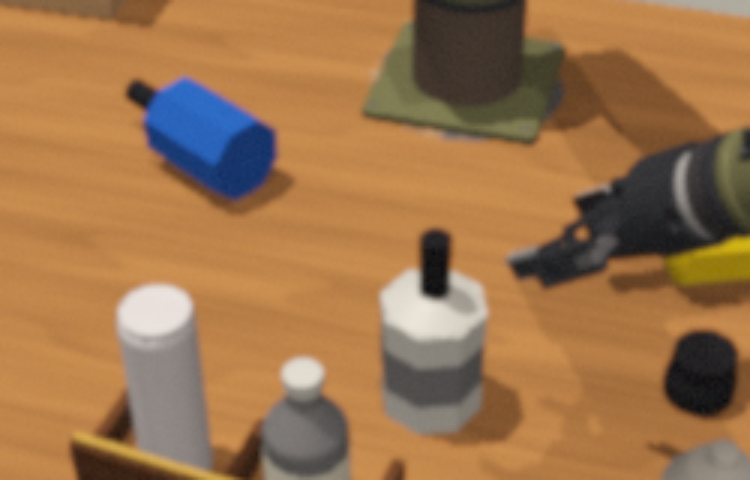

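The bottle stands upright on its own in front of the rack, nozzle at crop (435,265). Next I'll go over it with the tool pointing down.

```bash
cat >> h.py <<'E'
bx=np.array([.996,-.091,0]); bx/=np.linalg.norm(bx)
RD=Ro.from_matrix(np.c_[np.cross(bx,[0,0,-1.]),bx,[0,0,-1.]])
E
python3 - <<'E'
from h import *
r,e=plan([.512,.0835,.265],RD,15)
for i in (0,8): print(str(r[i:i+8]).replace(" ",""))
E
```

```text
[[[-0.21,0.01,0.16],[-0.1,0.66,-0.23]],[[-0.21,-0.0,0.14],[-0.11,0.66,-0.22]],[[-0.22,-0.01,0.13],[-0.1,0.66,-0.23]],[[-0.23,-0.01,0.12],[-0.1,0.66,-0.22]],[[-0.24,-0.01,0.1],[-0.11,0.65,-0.23]],[[-0.24,-0.02,0.09],[-0.1,0.66,-0.22]],[[-0.25,-0.03,0.07],[-0.11,0.66,-0.23]],[[-0.25,-0.03,0.07],[-0.1,0.66,-0.22]]]
[[[-0.25,-0.04,0.04],[-0.1,0.66,-0.23]],[[-0.25,-0.04,0.03],[-0.11,0.66,-0.22]],[[-0.25,-0.05,0.02],[-0.1,0.66,-0.23]],[[-0.26,-0.06,0.0],[-0.1,0.66,-0.22]],[[-0.25,-0.05,-0.01],[-0.11,0.66,-0.23]],[[-0.25,-0.07,-0.03],[-0.1,0.66,-0.23]],[[-0.24,-0.07,-0.04],[-0.1,0.66,-0.22]]]
```

servo_tool:
  moves:
    - [[-0.21, 0.01, 0.16], [-0.1, 0.66, -0.23]]
    - [[-0.21, 0, 0.14], [-0.11, 0.66, -0.22]]
    - [[-0.22, -0.01, 0.13], [-0.1, 0.66, -0.23]]
    - [[-0.23, -0.01, 0.12], [-0.1, 0.66, -0.22]]
    - [[-0.24, -0.01, 0.1], [-0.11, 0.65, -0.23]]
    - [[-0.24, -0.02, 0.09], [-0.1, 0.66, -0.22]]
    - [[-0.25, -0.03, 0.07], [-0.11, 0.66, -0.23]]
    - [[-0.25, -0.03, 0.07], [-0.1, 0.66, -0.22]]

```text
time: 11.3
position: [0.527, 0.1228, 0.2549]
tool_rot: [2.255, 1.787, -0.494]
force: [-0.0, -0.5, 0.5]
finger_gap: 0.0855
finger_force: 0.0
```

servo_tool:
  moves:
    - [[-0.25, -0.04, 0.04], [-0.1, 0.66, -0.23]]
    - [[-0.25, -0.04, 0.03], [-0.11, 0.66, -0.22]]
    - [[-0.25, -0.05, 0.02], [-0.1, 0.66, -0.23]]
    - [[-0.26, -0.06, 0], [-0.1, 0.66, -0.22]]
    - [[-0.25, -0.05, -0.01], [-0.11, 0.66, -0.23]]
    - [[-0.25, -0.07, -0.03], [-0.1, 0.66, -0.23]]
    - [[-0.24, -0.07, -0.04], [-0.1, 0.66, -0.22]]
    - [[0, 0, 0], [0, 0, 0]]
    - [[0, 0, 0], [0, 0, 0]]

```text
time: 12.05
position: [0.5103, 0.0819, 0.2648]
tool_rot: [-2.324, -2.113, 0.002]
force: [-0.6, -0.6, -0.9]
finger_gap: 0.0854
finger_force: 0.0
```

Run:
```python
from h import *
s=readout.get_state(); R0=Ro.from_rotvec(s["tool_rot"]); p=s["position"]
print(s["time"],s["joints"].round(2),p,"err deg",np.degrees((R0.inv()*RD).as_rotvec()))
im,d=imaging.read_camera("wrist"); save("pics/w5.png",im); P=cloud("wrist",d); h=cv2.cvtColor(im,cv2.COLOR_RGB2HSV)
m=(d>0)&(P[...,2]>.18)&(P[...,2]<.21)&(np.hypot(P[...,0]-.512,P[...,1]-.083)<.04)
q=P[m]; print(len(q),q.mean(0),cv2.minAreaRect(q[:,:2].astype(np.float32))) if m.sum()>5 else None
m=(d>0)&(P[...,2]>.045)&(P[...,2]<.08)&(P[...,0]>.66)&(P[...,1]>.06)
q=P[m]; 
if len(q)>20: print(len(q),np.polyfit(q[:,1],q[:,0],1))
for rr in imaging.recognise("wrist","bay")[:2]: print(rr["score"],w("wrist",rr["centre"]))
for t in("nozzle_end",):
  for rr in imaging.recognise("wrist",t)[:2]: print(t,rr["score"],w("wrist",rr["centre"]))
```

```text
12.05 [ 0.16  0.24 -0.08  1.25  0.    1.82] [0.51033981 0.08188098 0.26480636] err deg [-0.07674465  0.01269555 -0.21851832]
1230 [0.51029916 0.08757485 0.19415649] ((0.5103222727775574, 0.08606972545385361), (0.027285607531666756, 0.027460340410470963), 27.306276321411133)
2847 [0.03563929 0.71804255]
0.38 [0.51009437 0.09513938 0.12363887]
nozzle_end 0.83 [0.50947008 0.09852939 0.12908664]
nozzle_end 0.75 [ 0.24688118 -0.1913625   0.08754933]
```

View pics/w5.png

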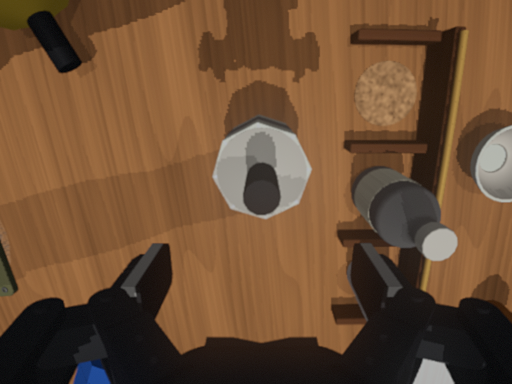

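The wrist view shows the nozzle top near (262,192) between the fingers and the cork disc of the empty bay at (385,92). I'll measure the bay from this view, then descend.

Run:
```python
from h import *
im=cv2.imread("pics/w5.png")[...,::-1]; d=imaging.read_camera("wrist")[1]; P=cloud("wrist",d)
g=lambda u,v:P[v,u].round(4)
print("cork",g(385,92),"L/R",g(357,92),g(413,92),g(385,63),g(385,122))
for v in(60,80,100,120,140): 
    print(v,[ (u,*g(u,v)) for u in (418,432,445,455)])
print("walls",g(395,36),g(385,146),g(380,30),g(380,42),g(352,36),g(346,146))
```

```text
cork [0.6736 0.1488 0.0012] L/R [0.6375 0.1516 0.0025] [0.7092 0.1461 0.0024] [6.736e-01 1.837e-01 1.000e-04] [0.6739 0.1112 0.0021]
60 [(418, np.float64(0.7147), np.float64(0.1843), np.float64(0.0014)), (432, np.float64(0.7224), np.float64(0.1819), np.float64(0.0206)), (445, np.float64(0.7225), np.float64(0.1794), np.float64(0.0483)), (455, np.float64(0.7266), np.float64(0.178), np.float64(0.0605))]
80 [(418, np.float64(0.7159), np.float64(0.1603), np.float64(0.0009)), (432, np.float64(0.7196), np.float64(0.1591), np.float64(0.028)), (445, np.float64(0.7212), np.float64(0.1581), np.float64(0.0529)), (455, np.float64(0.7231), np.float64(0.1574), np.float64(0.0686))]
100 [(418, np.float64(0.7171), np.float64(0.1356), np.float64(0.0004)), (432, np.float64(0.7193), np.float64(0.1361), np.float64(0.0309)), (445, np.float64(0.7191), np.float64(0.1368), np.float64(0.0588)), (455, np.float64(0.7239), np.float64(0.1367), np.float64(0.0698))]
120 [(418, np.float64(0.7169), np.float64(0.1105), np.float64(0.0031)), (432, np.float64(0.7162), np.float64(0.1135), np.float64(0.039)), (445, np.float64(0.7203), np.float64(0.1149), np.float64(0.0594)), (455, np.float64(0.7684), np.float64(0.1064), np.float64(0.0003))]
140 [(418, np.float64(0.7145), np.float64(0.0857), np.float64(0.0107)), (432, np.float64(0.7142), np.float64(0.0908), np.float64(0.0456)), (445, np.float64(0.7181), np.float64(0.0934), np.float64(0.0659)), (455, np.float64(0.7699), np.float64(0.08), np.float64(0.0015))]
walls [0.6719 0.2096 0.0336] [0.6619 0.0861 0.0347] [6.671e-01 2.222e-01 5.000e-04] [0.654  0.2042 0.0359] [0.6293 0.216  0.0128] [0.6179 0.0874 0.0201]
```

servo_tool:
  moves:
    - [[0.12, 0.03, 0.2], [0, 0, 0]]
    - [[0, 0, 0.6], [0, 0, 0]]
    - [[0, 0, 0.64], [0, 0, 0]]
    - [[0, 0, 0.64], [0, 0, 0]]
    - [[0, 0, 0.64], [0, 0, 0]]
    - [[0, 0, 0.64], [0, 0, 0]]
    - [[0, 0, 0.64], [0, 0, 0]]
    - [[0, 0, 0.4], [0, 0, 0]]
    - [[0, 0, 0.22], [0, 0, 0]]
    - [[0, 0, 0], [0, 0, 0]]

```text
time: 13.08
position: [0.5122, 0.0869, 0.148]
tool_rot: [-2.319, -2.117, 0.003]
force: [0.3, 0.5, -0.0]
finger_gap: 0.0852
finger_force: 0.0
```

servo_tool:
  moves:
    - [[0, 0, 0], [0, 0, 0]]
    - [[0, 0, 0], [0, 0, 0]]
    - [[0, 0, 0], [0, 0, 0]]
    - [[0, 0, 0], [0, 0, 0]]
    - [[0, 0, 0], [0, 0, 0]]
    - [[0, 0, 0], [0, 0, 0]]
    - [[0, 0, 0], [0, 0, 0]]
    - [[0, 0, 0], [0, 0, 0]]
    - [[0, 0, 0], [0, 0, 0]]
    - [[0, 0, 0], [0, 0, 0]]
  hand: 1
  newtons: 20

```text
time: 13.92
position: [0.5127, 0.0867, 0.1501]
tool_rot: [-2.32, -2.117, -0.002]
force: [-3.0, 0.7, 6.1]
finger_gap: 0.0272
finger_force: 21.5
```

Gripped with a slight press down. I'll slide across to line up with the bay.

servo_tool:
  moves:
    - [[0.15, 0.08, 0], [0, 0, 0]]
    - [[0.3, 0.17, 0], [0, 0, 0]]
    - [[0.3, 0.17, 0], [0, 0, 0]]
    - [[0.3, 0.17, 0], [0, 0, 0]]
    - [[0.3, 0.17, 0], [0, 0, 0]]
    - [[0.3, 0.17, 0], [0, 0, 0]]
    - [[0.3, 0.17, 0], [0, 0, 0]]
    - [[0.3, 0.17, 0], [0, 0, 0]]
    - [[0.3, 0.17, 0], [0, 0, 0]]
    - [[0.3, 0.17, 0], [0, 0, 0]]

```text
time: 14.75
position: [0.5547, 0.1525, 0.1499]
tool_rot: [-2.318, -2.114, 0.012]
force: [-6.2, -2.2, 6.4]
finger_gap: 0.0272
finger_force: 54.9
```

Run:
```python
from h import *
s=readout.get_state(); R0=Ro.from_rotvec(s["tool_rot"]); p=s["position"]
print(s["time"],p,s["force"],s["torque"],s["finger_gap"],"tilt",R0.apply([0,0,1]).round(4))
print("to bay in tool shares",R0.inv().apply(np.array([.673,.145,p[2]])-p)/.025)
o=bottle_now(); save("pics/scene6.png",cv2.resize(o["scene"][0][130:310,150:400],None,fx=3,fy=3))
```

```text
14.75 [0.5546934  0.1524954  0.14985621] [-6.17024693 -2.21151153  6.42710545] [-0.61340029  2.55005598 -0.16026835] 0.0271990661172294 tilt [-0.0087 -0.002  -1.    ]
to bay in tool shares [ 0.13692178  4.73960064 -0.04061603]
scene 0.125 495 [0.5659 0.1157 0.1368] [0.5136 0.0206 0.125 ] [0.6848 0.1636 0.15  ]
scene 0.02 614 [0.6169 0.0795 0.0664] [0.5453 0.0201 0.0203] [0.6999 0.17   0.11  ]
scene 0.185 56 [0.5772 0.1575 0.1982] [0.5324 0.1366 0.1855] [0.603  0.1671 0.2041]
top 0.125 321 [0.5495 0.1083 0.1397] [0.5086 0.0827 0.1252] [0.5908 0.1422 0.1496]
top 0.02 168 [0.5323 0.0694 0.0554] [0.4928 0.0215 0.0205] [0.7135 0.1193 0.1099]
```

View pics/scene6.png

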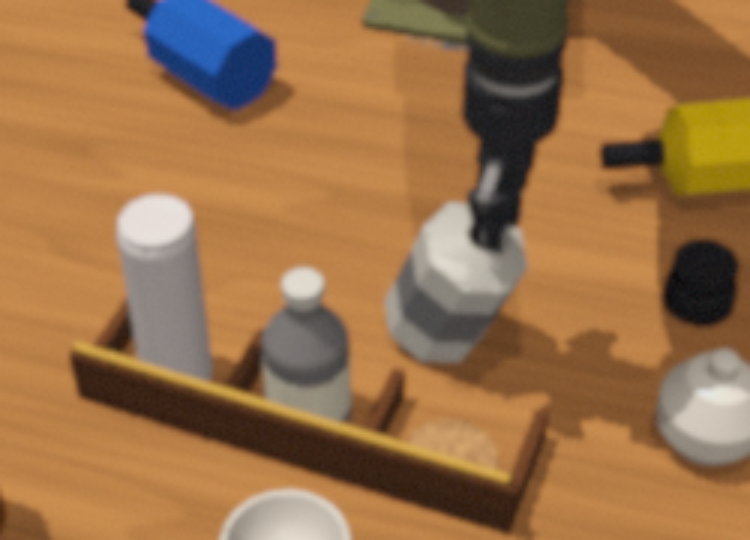

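The bottle has leaned in the grip: its foot is dragging at (430,345) while the nozzle leads at (490,225). I'll measure the lean and right it before going on.

```bash
cat >> h.py <<'E'
from scipy.optimize import least_squares
def lean():
    s=readout.get_state(); R0=Ro.from_rotvec(s["tool_rot"]); G=s["position"]-R0.apply([0,0,.019]); pts=[]
    for c in("scene","top"):
        im,d=imaging.read_camera(c); Q=cloud(c,d); h=cv2.cvtColor(im,cv2.COLOR_RGB2HSV)
        m=(d>0)&(h[...,1]<70)&(h[...,2]>70)&(np.linalg.norm(Q-G,axis=2)<.19)&(Q[...,2]>.012)&(Q[...,2]<.125)
        n,l,st,ce=cv2.connectedComponentsWithStats(m.astype(np.uint8)); 
        k=[i for i in range(1,n) if st[i,4]>80]; 
        k=min(k,key=lambda i:np.linalg.norm(np.median(Q[l==i],0)[:2]-G[:2])) if k else None
        if k: pts.append(Q[l==k])
    q=np.vstack(pts)
    def f(a):
        ax=np.array([a[0],a[1],1]);ax/=np.linalg.norm(ax); v=q-G; return np.linalg.norm(np.cross(v,ax),axis=1)-.0455
    r=least_squares(f,[0,0.],loss="soft_l1",f_scale=.004); a=r.x
    ax=np.array([a[0],a[1],1])/np.linalg.norm([a[0],a[1],1]); 
    print("lean deg x,y",np.degrees(np.arctan(a)).round(1),"axis at z=0",(G-ax*G[2]/ax[2]).round(4),"rms",np.sqrt(np.mean(r.fun**2)).round(4),len(q),"grip",G.round(4),"F",s["force"].round(1),"t",s["time"])
E
python3 -c "
from h import *
lean()"
```

```text
lean deg x,y [ 7.1 22.7] axis at z=0 [0.5357 0.0831 0.    ] rms 0.0042 1391 grip [0.5566 0.1538 0.1686] F [-6.7 -0.4  9.8] t 14.85
```

servo_tool:
  moves:
    - [[-0.3, -0.04, 0], [0, 0, 0]]
    - [[-0.3, -0.04, 0], [0, 0, 0]]
    - [[-0.3, -0.04, 0], [0, 0, 0]]
    - [[-0.3, -0.04, 0], [0, 0, 0]]
    - [[-0.3, -0.04, 0], [0, 0, 0]]
    - [[-0.3, -0.04, 0], [0, 0, 0]]
    - [[-0.3, -0.04, 0], [0, 0, 0]]
    - [[-0.3, -0.04, 0], [0, 0, 0]]
    - [[-0.2, -0.04, 0], [0, 0, 0]]
    - [[0, 0, 0], [0, 0, 0]]

```text
time: 15.78
position: [0.5442, 0.0884, 0.1491]
tool_rot: [-2.322, -2.116, 0.001]
force: [-1.0, -0.4, -1.7]
finger_gap: 0.0274
finger_force: 20.1
```

```bash
python3 -c "
from h import *
lean()"
```

```text
lean deg x,y [-0.4 11.6] axis at z=0 [0.5454 0.0539 0.    ] rms 0.0336 1343 grip [0.5442 0.0885 0.1681] F [-1.  -0.4 -1.7] t 15.7833
```

servo_tool:
  moves:
    - [[0, 0, 0], [0, 0, 0]]
    - [[0, 0, 0], [0, 0, 0]]
    - [[0, 0, 0], [0, 0, 0]]
    - [[0, 0, 0], [0, 0, 0]]
    - [[0, 0, 0], [0, 0, 0]]
    - [[0, 0, 0], [0, 0, 0]]
    - [[0, 0, 0], [0, 0, 0]]
    - [[0, 0, 0], [0, 0, 0]]
  hand: 0

```text
time: 16.55
position: [0.5448, 0.09, 0.1496]
tool_rot: [-2.32, -2.117, -0.001]
force: [-0.6, -0.2, -0.4]
finger_gap: 0.0857
finger_force: 0.0
```

servo_tool:
  moves:
    - [[0, 0, -0.5], [0, 0, 0]]
    - [[0, 0, -0.8], [0, 0, 0]]
    - [[0, 0, -0.8], [0, 0, 0]]
    - [[0, 0, -0.8], [0, 0, 0]]
    - [[0, 0, -0.8], [0, 0, 0]]
    - [[0, 0, -0.8], [0, 0, 0]]
    - [[0, 0, -0.4], [0, 0, 0]]
    - [[0, 0, 0], [0, 0, 0]]
    - [[0, 0, 0], [0, 0, 0]]

```text
time: 17.3
position: [0.5449, 0.0899, 0.2719]
tool_rot: [-2.321, -2.117, -0.002]
force: [-0.9, 0.1, 0.3]
finger_gap: 0.0853
finger_force: 0.0
```

Run:
```python
from h import *
s=readout.get_state(); print(s["time"],s["position"],s["joints"].round(2))
im,d=imaging.read_camera("wrist"); P=cloud("wrist",d); save("pics/w7.png",im)
m=(d>0)&(P[...,2]>.18)&(P[...,2]<.21)&(np.hypot(P[...,0]-.54,P[...,1]-.087)<.05)
q=P[m]; print("nozzle",len(q),cv2.minAreaRect(q[:,:2].astype(np.float32)))
m=(d>0)&(P[...,2]>.118)&(P[...,2]<.14)&(np.hypot(P[...,0]-.54,P[...,1]-.087)<.07)
q=P[m]; print("shoulder",len(q),cv2.minAreaRect(q[:,:2].astype(np.float32)),q[:,2].min())
o=bottle_now(); save("pics/scene7.png",cv2.resize(o["scene"][0][130:310,150:400],None,fx=3,fy=3))
```

```text
17.3 [0.54493101 0.08985515 0.27190626] [0.16 0.29 0.01 1.29 0.   1.83]
nozzle 1083 ((0.5404012203216553, 0.0680060014128685), (0.026757121086120605, 0.027181381359696388), 59.38462829589844)
shoulder 4604 ((0.5406261682510376, 0.06762567162513733), (0.08704007416963577, 0.08821143954992294), 80.76353454589844) 0.11800928133001028
scene 0.125 332 [0.5586 0.0674 0.1304] [0.5137 0.0205 0.125 ] [0.6868 0.1041 0.149 ]
scene 0.02 605 [0.6168 0.062  0.0701] [0.5305 0.0202 0.02  ] [0.7003 0.1127 0.11  ]
scene 0.185 73 [0.5468 0.0694 0.193 ] [0.5287 0.0602 0.1858] [0.5601 0.0794 0.198 ]
top 0.125 139 [0.5441 0.0438 0.1304] [0.5117 0.0249 0.1251] [0.5794 0.068  0.1397]
top 0.02 36 [0.5653 0.0318 0.082 ] [0.5013 0.0204 0.0202] [0.7127 0.081  0.1063]
```

View pics/w7.png

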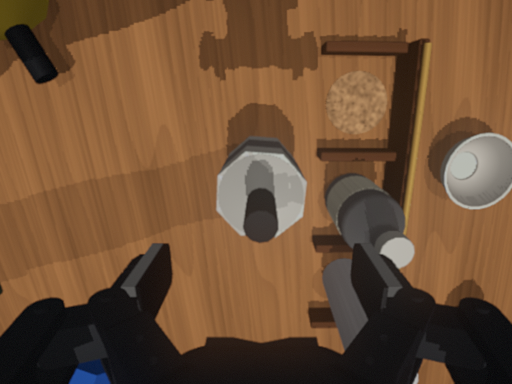

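The wrist view shows the bottle standing upright at (262,195), square to the counter, with the bay's cork at (357,102). Gripping the nozzle tips it, so I'll slide it by pushing low on the body. The fingers will be tilted and half open, cradling it.

Run:
```python
from h import *
by=np.array([.091,.996,0]); R=RD*Ro.from_euler('y',45,degrees=True); b=np.array([.5405,.0678,0])
p1=b-by*.10+[0,0,.2]; r,e=plan(p1,R,12)
for i in(0,6): print(str(r[i:i+6]).replace(" ",""))
p2=b-by*.10+[0,0,.028]; r,e=plan(p2,R,9,(p1,R)); print(r[0],r[-1],"fwd rel",R.inv().apply(by*.006)/.025)
d=imaging.read_camera("wrist")[1]; P=cloud("wrist",d); print("cork",P[102,357],P[102,330],P[102,385])
```

```text
[[[-0.41,-0.0,0.23],[-0.0,0.75,-0.0]],[[-0.42,-0.01,0.21],[-0.0,0.75,-0.0]],[[-0.43,-0.0,0.18],[-0.01,0.75,-0.0]],[[-0.45,-0.0,0.15],[0.0,0.75,-0.01]],[[-0.45,-0.01,0.12],[0.0,0.75,0.0]],[[-0.46,-0.0,0.1],[-0.0,0.75,0.0]]]
[[[-0.47,-0.01,0.06],[-0.0,0.75,0.0]],[[-0.47,-0.0,0.03],[-0.01,0.75,-0.0]],[[-0.47,-0.01,-0.0],[0.0,0.75,-0.0]],[[-0.47,-0.0,-0.03],[-0.0,0.75,-0.0]],[[-0.46,-0.0,-0.07],[-0.0,0.75,-0.01]],[[-0.46,-0.01,-0.09],[-0.0,0.75,0.0]]]
[[-0.54, -0.0, 0.54], [0.0, 0.0, 0.0]] [[-0.54, -0.0, 0.54], [0.0, 0.0, 0.0]] fwd rel [1.69730827e-01 2.06627780e-17 1.69730827e-01]
cork [ 6.71708059e-01  1.44383620e-01 -6.41676916e-04] [0.6362647  0.14733514 0.00102418] [0.70704808 0.1416704  0.00292026]
```

servo_tool:
  moves:
    - [[-0.41, 0, 0.23], [0, 0.75, 0]]
    - [[-0.42, 0, 0.21], [0, 0.75, 0]]
    - [[-0.43, 0, 0.18], [0, 0.75, 0]]
    - [[-0.45, 0, 0.15], [0, 0.75, 0]]
    - [[-0.45, 0, 0.12], [0, 0.75, 0]]
    - [[-0.46, 0, 0.1], [0, 0.75, 0]]
  hand: 0.4

```text
time: 18.0
position: [0.5387, 0.0288, 0.236]
tool_rot: [-2.101, -1.917, -0.422]
force: [-0.5, 0.2, 0.6]
finger_gap: 0.0512
finger_force: 0.0
```

servo_tool:
  moves:
    - [[-0.47, -0.01, 0.06], [0, 0.75, 0]]
    - [[-0.47, -0.01, 0.03], [0, 0.75, 0]]
    - [[-0.47, -0.01, 0], [0, 0.75, 0]]
    - [[-0.47, -0.01, -0.03], [0, 0.75, 0]]
    - [[-0.46, -0.01, -0.07], [0, 0.75, 0]]
    - [[-0.46, -0.01, -0.09], [0, 0.75, 0]]

```text
time: 18.5
position: [0.5317, -0.0322, 0.2009]
tool_rot: [-1.849, -1.686, -0.77]
force: [0.6, 0.6, 0.9]
finger_gap: 0.0513
finger_force: 0.0
```

servo_tool:
  moves:
    - [[-0.54, 0, 0.54], [0, 0, 0]]
    - [[-0.54, 0, 0.54], [0, 0, 0]]
    - [[-0.54, 0, 0.54], [0, 0, 0]]
    - [[-0.54, 0, 0.54], [0, 0, 0]]
    - [[-0.54, 0, 0.54], [0, 0, 0]]
    - [[-0.54, 0, 0.54], [0, 0, 0]]
    - [[-0.54, 0, 0.54], [0, 0, 0]]
    - [[-0.54, 0, 0.54], [0, 0, 0]]
    - [[-0.5, 0, 0.5], [0, 0, 0]]
    - [[0, 0, 0], [0, 0, 0]]

```text
time: 19.33
position: [0.5295, -0.0305, 0.0276]
tool_rot: [-1.849, -1.683, -0.762]
force: [-0.6, -0.2, -0.2]
finger_gap: 0.0511
finger_force: 0.0
```

Run:
```python
from h import *
s=readout.get_state(); R0=Ro.from_rotvec(s["tool_rot"]); p=s["position"]; R=RD*Ro.from_euler('y',45,degrees=True)
print(s["time"],p,s["force"],s["finger_gap"],s["joints"].round(2),"err",np.degrees((R0.inv()*R).as_rotvec()))
by=np.array([.091,.996,0]); print("along by to bottle",(np.array([.5405,.0678,0])-p)@by,"across (bx)",(np.array([.5405,.0678,0])-p)@bx)
im,d=imaging.read_camera("wrist"); P=cloud("wrist",d); 
m=(d>0)&(P[...,2]>.18)&(P[...,2]<.21)&(np.hypot(P[...,0]-.54,P[...,1]-.07)<.05)
if m.sum()>5: print(cv2.minAreaRect(P[m][:,:2].astype(np.float32)))
```

```text
19.3333 [ 0.5295319  -0.03050652  0.02757683] [-0.55495393 -0.15819726 -0.24528328] 0.05106716837751991 [-0.47  0.68 -0.33  0.92  0.72  1.06] err [-0.24788815 -0.1178436  -0.25477024]
along by to bottle 0.09891138667905361 across (bx) 0.0019780430935536037
```

servo_tool:
  moves:
    - [[0.17, 0.08, 0.17], [0, 0, 0]]
    - [[0.17, 0, 0.17], [0, 0, 0]]
    - [[0.17, 0, 0.17], [0, 0, 0]]
    - [[0.17, 0, 0.17], [0, 0, 0]]
    - [[0.17, 0, 0.17], [0, 0, 0]]
    - [[0.17, 0, 0.17], [0, 0, 0]]
    - [[0.17, 0, 0.17], [0, 0, 0]]
    - [[0.17, 0, 0.17], [0, 0, 0]]
    - [[0.1, 0, 0.1], [0, 0, 0]]
    - [[0.1, 0, 0.1], [0, 0, 0]]

```text
time: 20.22
position: [0.5391, 0.0239, 0.0313]
tool_rot: [-1.85, -1.688, -0.767]
force: [-0.0, 0.8, -0.4]
finger_gap: 0.0515
finger_force: 0.0
```

servo_tool:
  moves:
    - [[0.1, 0, 0.1], [0, 0, 0]]
    - [[0.1, 0, 0.1], [0, 0, 0]]
    - [[0.12, 0, 0.12], [0, 0, 0]]
    - [[0.12, 0, 0.12], [0, 0, 0]]
    - [[0.12, 0, 0.12], [0, 0, 0]]
    - [[0.12, 0, 0.12], [0, 0, 0]]

```text
time: 20.72
position: [0.5417, 0.0474, 0.0312]
tool_rot: [-1.851, -1.688, -0.768]
force: [0.3, -2.9, -0.3]
finger_gap: 0.0512
finger_force: 1.4
```

```bash
cat >> h.py <<'E'
def track(cam="top"):
    # nozzle end disc (z~.195) and shoulder rim (z .11-.137) of the standing white bottle
    s=readout.get_state(); print("t",round(s["time"],2),"tcp",s["position"].round(4),"F",s["force"].round(1))
    for c in ("top","scene"):
        im,d=imaging.read_camera(c); Q=cloud(c,d); h=cv2.cvtColor(im,cv2.COLOR_RGB2HSV)
        reg=(d>0)&(Q[...,0]>.48)&(Q[...,0]<.72)&(Q[...,1]>.055 if c=="x" else Q[...,1]>.02)&(Q[...,1]<.21)
        m=reg&(Q[...,2]>.186)&(Q[...,2]<.206)&(h[...,2]<90); q=Q[m]
        if len(q)>8: print(c,"nozzle",len(q),cv2.minAreaRect(q[:,:2].astype(np.float32))[:2],q[:,2].max().round(3))
        m=reg&(Q[...,2]>.115)&(Q[...,2]<.14)&(h[...,1]<70)&(h[...,2]>110)&(np.hypot(Q[...,0]-.684,Q[...,1]-.02)>.05); q=Q[m]
        if len(q)>8: print(c,"rim",len(q),cv2.minAreaRect(q[:,:2].astype(np.float32))[:2])
E
python3 -c "
from h import *
track()"
```

```text
t 20.72 tcp [0.5417 0.0474 0.0312] F [ 0.3 -2.9 -0.3]
top nozzle 72 ((0.5438506007194519, 0.08483295887708664), (0.026191342622041702, 0.025005744770169258)) 0.201
top rim 331 ((0.5541873574256897, 0.09397385269403458), (0.067642942070961, 0.09122709184885025))
scene nozzle 77 ((0.5491061806678772, 0.08828665316104889), (0.024096302688121796, 0.024863731116056442)) 0.199
scene rim 626 ((0.5490422248840332, 0.08588612079620361), (0.09043886512517929, 0.09063474833965302))
```

Pushing works: about 3 N and the bottle stays upright. Continuing.

servo_tool:
  moves:
    - [[0.14, 0, 0.14], [0, 0, 0]]
    - [[0.14, 0, 0.14], [0, 0, 0]]
    - [[0.14, 0, 0.14], [0, 0, 0]]
    - [[0.14, 0, 0.14], [0, 0, 0]]
    - [[0.14, 0, 0.14], [0, 0, 0]]
    - [[0.14, 0, 0.14], [0, 0, 0]]
    - [[0.14, 0, 0.14], [0, 0, 0]]
    - [[0.14, 0, 0.14], [0, 0, 0]]
    - [[0.14, 0, 0.14], [0, 0, 0]]
    - [[0.1, 0, 0.1], [0, 0, 0]]

```text
time: 21.65
position: [0.5456, 0.0958, 0.0313]
tool_rot: [-1.85, -1.688, -0.767]
force: [-0.3, -3.2, -0.4]
finger_gap: 0.0511
finger_force: 1.4
```

```bash
python3 -c "
from h import *
track()"
```

```text
t 21.65 tcp [0.5456 0.0958 0.0313] F [-0.3 -3.2 -0.4]
top nozzle 69 ((0.5483571887016296, 0.13288982212543488), (0.0258038267493248, 0.02342200092971325)) 0.201
top rim 380 ((0.5549245476722717, 0.13698799908161163), (0.07544714212417603, 0.08793649822473526))
scene nozzle 90 ((0.5532057881355286, 0.13725249469280243), (0.02227708511054516, 0.027569817379117012)) 0.197
scene rim 651 ((0.5515373945236206, 0.1353815495967865), (0.09267829358577728, 0.08910626173019409))
```

servo_tool:
  moves:
    - [[0.14, 0, 0.14], [0, 0, 0]]
    - [[0.14, 0, 0.14], [0, 0, 0]]
    - [[0.14, 0, 0.14], [0, 0, 0]]
    - [[0.13, 0, 0.13], [0, 0, 0]]
    - [[0, 0, 0], [0, 0, 0]]
    - [[-0.2, 0, -0.2], [0, 0, 0]]
    - [[-0.4, 0, -0.4], [0, 0, 0]]
    - [[-0.4, 0, -0.4], [0, 0, 0]]
    - [[-0.4, 0, -0.4], [0, 0, 0]]
    - [[-0.4, 0, -0.4], [0, 0, 0]]

```text
time: 22.58
position: [0.5414, 0.0506, 0.0314]
tool_rot: [-1.849, -1.687, -0.768]
force: [0.5, -0.8, 0.5]
finger_gap: 0.0514
finger_force: 0.0
```

Run:
```python
from h import *
track()
by=np.array([.091,.996,0]); s=readout.get_state(); p=s["position"]
Rp=Ro.from_matrix(np.c_[-bx,np.cross([0,0,-1.],-bx),[0,0,-1.]])*Ro.from_euler('y',-45,degrees=True)
# up then over to robot side
b=np.array([.553,.155,0]); tgt=b-bx*.11+[0,0,.12]
mid=np.array([.44,.02,.2]) 
r,e=plan(mid,Rp,20)
for i in(0,10): print(str(r[i:i+10]).replace(" ",""))
print(e[0],"tgt",tgt)
```

```text
t 22.58 tcp [0.5414 0.0506 0.0314] F [ 0.5 -0.8  0.5]
top nozzle 64 ((0.5496771335601807, 0.1529945731163025), (0.02449019066989422, 0.024579426273703575)) 0.2
top rim 519 ((0.5524275898933411, 0.15435758233070374), (0.0871696025133133, 0.0873599573969841))
scene nozzle 94 ((0.5550042986869812, 0.15605314075946808), (0.02488681487739086, 0.028177404776215553)) 0.198
scene rim 652 ((0.5579202771186829, 0.15503272414207458), (0.08557050675153732, 0.09360537678003311))
[[[0.18,-0.2,-0.29],[0.0,-0.69,-0.98]],[[0.19,-0.18,-0.31],[0.0,-0.69,-0.98]],[[0.17,-0.17,-0.31],[0.0,-0.7,-0.99]],[[0.18,-0.15,-0.33],[0.0,-0.69,-0.98]],[[0.16,-0.14,-0.34],[0.0,-0.69,-0.98]],[[0.16,-0.12,-0.34],[0.0,-0.69,-0.98]],[[0.14,-0.11,-0.36],[0.01,-0.7,-0.98]],[[0.13,-0.1,-0.36],[-0.0,-0.69,-0.99]],[[0.12,-0.09,-0.37],[-0.0,-0.69,-0.98]],[[0.1,-0.07,-0.38],[-0.0,-0.69,-0.98]]]
[[[0.09,-0.07,-0.38],[-0.0,-0.7,-0.98]],[[0.07,-0.07,-0.39],[-0.0,-0.69,-0.98]],[[0.05,-0.06,-0.39],[-0.0,-0.69,-0.98]],[[0.03,-0.05,-0.39],[0.0,-0.7,-0.99]],[[0.01,-0.06,-0.4],[0.0,-0.69,-0.98]],[[-0.01,-0.05,-0.39],[0.0,-0.69,-0.98]],[[-0.02,-0.06,-0.4],[0.0,-0.69,-0.98]],[[-0.05,-0.05,-0.39],[0.0,-0.69,-0.98]],[[-0.06,-0.07,-0.39],[0.0,-0.7,-0.99]],[[-0.09,-0.07,-0.38],[0.0,-0.69,-0.98]]]
[0.44013317 0.01989872 0.20000736] tgt [0.44345627 0.16500851 0.12      ]
```

The bottle stands at about (0.553, 0.155), in line with the bay. I'll bring the hand round to the robot side.

servo_tool:
  moves:
    - [[0.18, -0.2, -0.29], [0, -0.69, -0.98]]
    - [[0.19, -0.18, -0.31], [0, -0.69, -0.98]]
    - [[0.17, -0.17, -0.31], [0, -0.7, -0.99]]
    - [[0.18, -0.15, -0.33], [0, -0.69, -0.98]]
    - [[0.16, -0.14, -0.34], [0, -0.69, -0.98]]
    - [[0.16, -0.12, -0.34], [0, -0.69, -0.98]]
    - [[0.14, -0.11, -0.36], [0.01, -0.7, -0.98]]
    - [[0.13, -0.1, -0.36], [0, -0.69, -0.99]]
    - [[0.12, -0.09, -0.37], [0, -0.69, -0.98]]
    - [[0.1, -0.07, -0.38], [0, -0.69, -0.98]]

```text
time: 23.52
position: [0.4903, 0.037, 0.1164]
tool_rot: [1.248, 2.684, 0.461]
force: [0.6, 0.3, 0.0]
finger_gap: 0.0513
finger_force: 0.0
```

servo_tool:
  moves:
    - [[0.09, -0.07, -0.38], [0, -0.7, -0.98]]
    - [[0.07, -0.07, -0.39], [0, -0.69, -0.98]]
    - [[0.05, -0.06, -0.39], [0, -0.69, -0.98]]
    - [[0.03, -0.05, -0.39], [0, -0.7, -0.99]]
    - [[0.01, -0.06, -0.4], [0, -0.69, -0.98]]
    - [[-0.01, -0.05, -0.39], [0, -0.69, -0.98]]
    - [[-0.02, -0.06, -0.4], [0, -0.69, -0.98]]
    - [[-0.05, -0.05, -0.39], [0, -0.69, -0.98]]
    - [[-0.06, -0.07, -0.39], [0, -0.7, -0.99]]
    - [[-0.09, -0.07, -0.38], [0, -0.69, -0.98]]

```text
time: 24.35
position: [0.4386, 0.0223, 0.2001]
tool_rot: [0.097, 2.352, -0.044]
force: [-0.0, -0.3, 0.3]
finger_gap: 0.051
finger_force: 0.0
```

Run:
```python
from h import *
track()
s=readout.get_state(); R0=Ro.from_rotvec(s["tool_rot"]); print(s["joints"].round(2))
Rp=Ro.from_matrix(np.c_[-bx,np.cross([0,0,-1.],-bx),[0,0,-1.]])*Ro.from_euler('y',-45,degrees=True)
print("err",np.degrees((R0.inv()*Rp).as_rotvec()))
b=np.array([.553,.155,0])
r,e=plan(b-bx*.105+[0,0,.10],Rp,10); print(str(r).replace(" ",""))
r,e2=plan(b-bx*.105+[0,0,.028],Rp,4,e); print(str(r).replace(" ",""),"fwd 5mm",Rp.inv().apply(bx*.005)/.025)
```

```text
t 24.35 tcp [0.4386 0.0223 0.2001] F [-0.  -0.3  0.3]
top nozzle 67 ((0.5498257279396057, 0.15362314879894257), (0.023836970329284668, 0.02476094849407673)) 0.2
top rim 519 ((0.5525440573692322, 0.154544860124588), (0.08742858469486237, 0.08720144629478455))
scene nozzle 94 ((0.5535500645637512, 0.1560049206018448), (0.024173645302653313, 0.03121771849691868)) 0.198
scene rim 652 ((0.5539789795875549, 0.15484599769115448), (0.08886618167161942, 0.08939752727746964))
[ 0.19 -0.31 -1.15 -0.03 -0.2   0.2 ]
err [ 0.21243892 -0.16526487  0.22995447]
[[[0.27,0.57,0.28],[0.0,-0.0,0.0]],[[0.28,0.58,0.27],[0.01,-0.01,0.01]],[[0.27,0.57,0.28],[0.0,0.0,0.0]],[[0.28,0.57,0.28],[0.01,-0.0,0.01]],[[0.27,0.57,0.27],[0.0,-0.01,0.0]],[[0.28,0.58,0.28],[0.01,0.0,0.01]],[[0.28,0.57,0.28],[-0.0,-0.0,0.0]],[[0.27,0.57,0.27],[0.0,-0.01,0.01]],[[0.28,0.58,0.28],[0.01,0.0,0.0]],[[0.28,0.57,0.27],[0.0,-0.0,0.01]]]
[[[0.51,-0.0,0.51],[0.0,-0.0,-0.0]],[[0.51,-0.0,0.51],[0.0,-0.0,-0.0]],[[0.51,-0.0,0.51],[0.0,-0.0,-0.0]],[[0.5,-0.0,0.51],[0.0,-0.0,-0.0]]] fwd 5mm [-1.41421356e-01  1.02370384e-18  1.41421356e-01]
```

servo_tool:
  moves:
    - [[0.28, 0.57, 0.28], [0, 0, 0]]
    - [[0.28, 0.57, 0.28], [0, 0, 0]]
    - [[0.28, 0.57, 0.28], [0, 0, 0]]
    - [[0.28, 0.57, 0.28], [0, 0, 0]]
    - [[0.28, 0.57, 0.28], [0, 0, 0]]
    - [[0.28, 0.57, 0.28], [0, 0, 0]]
    - [[0.28, 0.57, 0.28], [0, 0, 0]]
    - [[0.28, 0.57, 0.28], [0, 0, 0]]
    - [[0.28, 0.57, 0.28], [0, 0, 0]]
    - [[0.28, 0.57, 0.28], [0, 0, 0]]

```text
time: 25.28
position: [0.4529, 0.1652, 0.1]
tool_rot: [0.106, 2.356, -0.041]
force: [-0.5, -0.5, -0.1]
finger_gap: 0.0513
finger_force: 0.0
```

servo_tool:
  moves:
    - [[0.5, 0, 0.5], [0, 0, 0]]
    - [[0.5, 0, 0.5], [0, 0, 0]]
    - [[0.5, 0, 0.5], [0, 0, 0]]
    - [[0.4, 0, 0.4], [0, 0, 0]]
    - [[0, 0, 0], [0, 0, 0]]

```text
time: 25.7
position: [0.4561, 0.1688, 0.0345]
tool_rot: [0.107, 2.365, -0.05]
force: [0.5, -0.7, -0.1]
finger_gap: 0.0513
finger_force: 0.0
```

Run:
```python
from h import *
s=readout.get_state(); R0=Ro.from_rotvec(s["tool_rot"]); p=s["position"]; b=np.array([.553,.155,0])
print(s["joints"].round(2),p,s["force"],"bottle in tool-dir: ahead",(b-p)@bx,"tool y",(b-p)@R0.apply([0,1,0]),R0.apply([0,0,1]))
```

```text
[ 0.69  0.35 -1.28 -0.66 -0.52  0.61] [0.45606108 0.16883754 0.03449175] [ 0.45329929 -0.72667508 -0.05356763] bottle in tool-dir: ahead 0.09779585548198275 tool y -0.004679421291576538 [ 0.69643031 -0.06788764 -0.71440611]
```

servo_tool:
  moves:
    - [[-0.14, 0, 0.14], [0, 0, 0]]
    - [[-0.14, 0, 0.14], [0, 0, 0]]
    - [[-0.14, 0, 0.14], [0, 0, 0]]
    - [[-0.14, 0, 0.14], [0, 0, 0]]
    - [[-0.14, 0, 0.14], [0, 0, 0]]
    - [[-0.14, 0, 0.14], [0, 0, 0]]
    - [[-0.14, 0, 0.14], [0, 0, 0]]
    - [[-0.14, 0, 0.14], [0, 0, 0]]

```text
time: 26.37
position: [0.4958, 0.1641, 0.0375]
tool_rot: [0.107, 2.36, -0.049]
force: [0.1, 0.4, -0.8]
finger_gap: 0.0511
finger_force: 0.0
```

Run:
```python
from h import *
s=readout.get_state(); R0=Ro.from_rotvec(s["tool_rot"]); p=s["position"]; b=np.array([.553,.155,0])
print(s["joints"].round(2),p,s["force"],"ahead",(b-p)@bx,"tool y",(b-p)@R0.apply([0,1,0]),R0.apply([0,0,1]),R0.apply([0,1,0]))
```

```text
[ 0.6   0.36 -1.22 -0.67 -0.47  0.53] [0.49576948 0.1640628  0.03748118] [ 0.07908386  0.3646419  -0.7923656 ] ahead 0.05781772940959353 tool y -0.003610267455276485 [ 0.69998276 -0.06746465 -0.71096601] [ 0.09210964  0.99574162 -0.00380074]
```

servo_tool:
  moves:
    - [[0, -0.07, 0.2], [0, 0, 0]]
    - [[0, -0.07, 0.2], [0, 0, 0]]
    - [[-0.1, 0, 0.12], [0, 0, 0]]
    - [[-0.12, 0, 0.12], [0, 0, 0]]
    - [[-0.12, 0, 0.12], [0, 0, 0]]
    - [[-0.12, 0, 0.12], [0, 0, 0]]
    - [[-0.12, 0, 0.12], [0, 0, 0]]
    - [[-0.14, 0, 0.14], [0, 0, 0]]
    - [[-0.14, 0, 0.14], [0, 0, 0]]
    - [[-0.14, 0, 0.14], [0, 0, 0]]

```text
time: 27.2
position: [0.5375, 0.1564, 0.0292]
tool_rot: [0.106, 2.361, -0.05]
force: [-1.4, 0.5, -2.0]
finger_gap: 0.0513
finger_force: 1.1
```

```bash
python3 -c "
from h import *
track()"
```

```text
t 27.2 tcp [0.5375 0.1564 0.0292] F [-1.4  0.5 -2. ]
top nozzle 70 ((0.5760422348976135, 0.14735791087150574), (0.023586783558130264, 0.026371611282229424)) 0.199
top rim 521 ((0.576468825340271, 0.14916899800300598), (0.0898081585764885, 0.08710533380508423))
scene nozzle 91 ((0.5827416181564331, 0.15141946077346802), (0.024810316041111946, 0.025460414588451385)) 0.198
scene rim 692 ((0.584014892578125, 0.15044169127941132), (0.08699974417686462, 0.09199158102273941))
```

servo_tool:
  moves:
    - [[-0.14, 0.01, 0.14], [0, 0, 0]]
    - [[-0.14, 0.01, 0.14], [0, 0, 0]]
    - [[-0.14, 0.01, 0.14], [0, 0, 0]]
    - [[-0.14, 0.01, 0.14], [0, 0, 0]]
    - [[-0.14, 0.01, 0.14], [0, 0, 0]]
    - [[-0.14, 0.01, 0.14], [0, 0, 0]]
    - [[-0.14, 0.01, 0.14], [0, 0, 0]]
    - [[-0.14, 0.01, 0.14], [0, 0, 0]]
    - [[-0.14, 0.01, 0.14], [0, 0, 0]]
    - [[-0.14, 0.01, 0.14], [0, 0, 0]]

```text
time: 28.13
position: [0.5874, 0.1546, 0.0293]
tool_rot: [0.107, 2.36, -0.05]
force: [-4.5, 0.4, 3.1]
finger_gap: 0.0514
finger_force: 2.7
```

```bash
python3 -c "
from h import *
track()"
```

```text
t 28.13 tcp [0.5874 0.1546 0.0293] F [-4.5  0.4  3.1]
top nozzle 72 ((0.558682918548584, 0.15540115535259247), (0.025111231952905655, 0.16170553863048553)) 0.199
top rim 506 ((0.6264218688011169, 0.14749747514724731), (0.09026236832141876, 0.08783010393381119))
scene nozzle 110 ((0.5621437430381775, 0.15840230882167816), (0.025640632957220078, 0.16818876564502716)) 0.199
scene rim 738 ((0.6340206265449524, 0.14984911680221558), (0.08700274676084518, 0.09269227832555771))
```

servo_tool:
  moves:
    - [[-0.14, 0, 0.14], [0, 0, 0]]
    - [[-0.14, 0, 0.14], [0, 0, 0]]
    - [[-0.14, 0, 0.14], [0, 0, 0]]
    - [[-0.14, 0, 0.14], [0, 0, 0]]
    - [[-0.14, 0, 0.14], [0, 0, 0]]
    - [[-0.14, 0, 0.14], [0, 0, 0]]
    - [[-0.06, 0, 0.06], [0, 0, 0]]
    - [[-0.06, 0, 0.06], [0, 0, 0]]

```text
time: 28.9
position: [0.6207, 0.1516, 0.029]
tool_rot: [0.106, 2.36, -0.049]
force: [-6.1, 0.9, 4.3]
finger_gap: 0.0517
finger_force: 3.3
```

servo_tool:
  moves:
    - [[-0.04, 0, 0.04], [0, 0, 0]]
    - [[-0.04, 0, 0.04], [0, 0, 0]]

```text
time: 29.07
position: [0.6234, 0.1514, 0.029]
tool_rot: [0.106, 2.36, -0.049]
force: [-6.2, 0.8, 3.6]
finger_gap: 0.051
finger_force: 3.2
```

```bash
python3 -c "
from h import *
track()"
```

```text
t 29.07 tcp [0.6234 0.1514 0.029 ] F [-6.2  0.8  3.6]
top nozzle 164 ((0.5783635377883911, 0.15860795974731445), (0.06699542701244354, 0.19237080216407776)) 0.206
top rim 487 ((0.6614601016044617, 0.14373113214969635), (0.08921767771244049, 0.08765523880720139))
scene nozzle 352 ((0.5739222764968872, 0.14721158146858215), (0.0629587322473526, 0.2056836187839508)) 0.206
scene rim 776 ((0.6677101254463196, 0.1462520807981491), (0.08785327523946762, 0.09006674587726593))
```

servo_tool:
  moves:
    - [[-0.04, 0, 0.04], [0, 0, 0]]
    - [[-0.04, 0, 0.04], [0, 0, 0]]
    - [[-0.04, 0, 0.04], [0, 0, 0]]

```text
time: 29.42
position: [0.6275, 0.151, 0.029]
tool_rot: [0.106, 2.36, -0.05]
force: [-5.9, -0.3, 4.0]
finger_gap: 0.0512
finger_force: 3.3
```

servo_tool:
  moves:
    - [[-0.04, 0, 0.04], [0, 0, 0]]
    - [[-0.04, 0, 0.04], [0, 0, 0]]

```text
time: 29.58
position: [0.6303, 0.1507, 0.029]
tool_rot: [0.106, 2.36, -0.05]
force: [-5.8, 0.5, 4.0]
finger_gap: 0.0511
finger_force: 3.3
```

servo_tool:
  moves:
    - [[-0.03, 0, 0.03], [0, 0, 0]]
    - [[-0.03, 0, 0.03], [0, 0, 0]]

```text
time: 29.75
position: [0.6324, 0.1505, 0.029]
tool_rot: [0.106, 2.36, -0.05]
force: [-5.5, 0.0, 4.1]
finger_gap: 0.0511
finger_force: 3.3
```

servo_tool:
  moves:
    - [[-0.03, 0, 0.03], [0, 0, 0]]
    - [[-0.03, 0, 0.03], [0, 0, 0]]

```text
time: 29.92
position: [0.6343, 0.1503, 0.0289]
tool_rot: [0.106, 2.361, -0.05]
force: [-9.4, 1.8, 5.7]
finger_gap: 0.0511
finger_force: 5.2
```

servo_tool:
  moves:
    - [[-0.03, 0, 0.03], [0, 0, 0]]
    - [[-0.03, 0, 0.03], [0, 0, 0]]

```text
time: 30.08
position: [0.6347, 0.1502, 0.0282]
tool_rot: [0.104, 2.363, -0.049]
force: [-17.1, 3.1, 12.7]
finger_gap: 0.0513
finger_force: 9.5
```

```bash
python3 -c "
from h import *
track()"
```

```text
t 30.08 tcp [0.6347 0.1502 0.0282] F [-17.1   3.1  12.7]
top nozzle 167 ((0.5829429030418396, 0.16323283314704895), (0.2065923660993576, 0.06892828643321991)) 0.205
top rim 478 ((0.6717033982276917, 0.14182046055793762), (0.0856679379940033, 0.08964595198631287))
scene nozzle 358 ((0.5808570981025696, 0.14707541465759277), (0.06226841360330582, 0.21450893580913544)) 0.206
scene rim 779 ((0.6740463972091675, 0.14368075132369995), (0.09078523516654968, 0.08833353966474533))
```

The force rises from 6 to 17 N with no further travel, so the bottle is against the back board. Backing off.

servo_tool:
  moves:
    - [[0.03, 0, -0.03], [0, 0, 0]]
    - [[0.05, 0, -0.05], [0, 0, 0]]
    - [[0.15, 0, -0.15], [0, 0, 0]]
    - [[0.3, 0, -0.3], [0, 0, 0]]
    - [[0.4, 0, -0.4], [0, 0, 0]]
    - [[0.4, 0, -0.4], [0, 0, 0]]
    - [[0.3, 0, -0.5], [0, 0, 0]]
    - [[0.2, 0, -0.5], [0, 0, 0]]
    - [[0, 0, 0], [0, 0, 0]]
    - [[0, 0, 0], [0, 0, 0]]

```text
time: 31.02
position: [0.5635, 0.1574, 0.039]
tool_rot: [0.106, 2.359, -0.049]
force: [-0.1, 0.4, 0.4]
finger_gap: 0.051
finger_force: 0.0
```

Run:
```python
from h import *
s=readout.get_state(); print(s["time"],s["position"],s["force"].round(1),s["joints"].round(2))
for c in("top","scene"):
    im,d=imaging.read_camera(c); Q=cloud(c,d); h=cv2.cvtColor(im,cv2.COLOR_RGB2HSV)
    reg=(d>0)&(Q[...,0]>.62)&(Q[...,1]>.085)&(Q[...,1]<.21)&(Q[...,0]<.74)
    for n,m in(("nozzle",reg&(Q[...,2]>.186)&(Q[...,2]<.206)),("rim",reg&(Q[...,2]>.112)&(Q[...,2]<.14)&(h[...,1]<70))):
        q=Q[m]; print(c,n,len(q),cv2.minAreaRect(q[:,:2].astype(np.float32))[:2] if len(q)>5 else "",q[:,2].max() if len(q) else "")
    z=np.load(c+"0.npz"); df=cv2.absdiff(im,z["im"]).max(-1)
    for t in("spray_can","lotion","wax_jar","bird_jar","brush"):
        r=imaging.recognise(c,t)[:1]
        if r: print(c,t,round(r[0]["score"],2),w(c,r[0]["centre"]).round(3))
im,d=imaging.read_camera("wrist"); P=cloud("wrist",d)
m=(d>0)&(P[...,2]>.186)&(P[...,2]<.206)&(P[...,0]>.63); print("wrist nozzle",m.sum(),P[m].mean(0) if m.sum() else "")
```

```text
31.0167 [0.563532   0.15736386 0.03902461] [-0.1  0.4  0.4] [ 0.49  0.4  -1.11 -0.63 -0.4   0.43]
top nozzle 71 ((0.6719444394111633, 0.14355771243572235), (0.026194574311375618, 0.026840055361390114)) 0.19966011734700456
top rim 497 ((0.6715663075447083, 0.14202570915222168), (0.0861402228474617, 0.09014013409614563)) 0.13961506063934515
top spray_can 0.67 [ 0.636 -0.111  0.18 ]
top lotion 0.59 [0.643 0.015 0.113]
top wax_jar 0.7 [0.435 0.314 0.057]
top bird_jar 0.64 [0.585 0.337 0.064]
top brush 0.87 [ 0.57  -0.429  0.022]
scene nozzle 117 ((0.6747241020202637, 0.14388743042945862), (0.03078007511794567, 0.02471747063100338)) 0.19794683418259365
scene rim 814 ((0.6749739050865173, 0.1438252478837967), (0.08935333043336868, 0.09033459424972534)) 0.13991979274050864
scene spray_can 0.61 [ 0.678 -0.097  0.137]
scene lotion 0.6 [0.682 0.026 0.108]
scene wax_jar 0.85 [0.456 0.328 0.048]
scene bird_jar 0.82 [0.62  0.347 0.062]
scene brush 0.68 [ 0.584 -0.428  0.025]
wrist nozzle 271 [1.95238049 0.26988388 0.19555011]
```

```bash
python3 -c "
from h import *
print(manip.hand_in())"
```

```text
the job is handed in; nothing more can be done
None
```

The white bottle was stood up, slid into the empty left bay against the back board, left upright and let go, and the job handed in at about 31 s; on the way, sliding it by the nozzle tipped it about 23°, so I righted it and pushed it low on the body instead, and the other things measured unmoved.

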